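# Load the press's air filter and lock its retaining ring

## Task

Service the press's air filter: drop the white filter cartridge into the tilted aluminium barrel first, then the plain aluminium spacer sleeve on top of it, each all the way down. Then set the steel retaining ring on with its pin ends entering the two notches of the rim, and turn it clockwise (seen from above the mouth) as far as it goes, so that it clamps the stack against the spring, and let go. Leave the other things on the bench where they are.

Things in the scene. Friction and masses are not known exactly. Their poses are not given: they have to be found in the camera images.
- mouth (a point): Centre of the rim of the aluminium barrel (smooth oiled bore 57 mm, outer diameter 77 mm) on a grey stand, fixed, leaning 30 degrees from vertical, mouth about 160 mm up. z: out of the mouth along the axis; y: square to it, towards one of the two rim notches; x: square to both. The spring seat (a 28 mm boss, floor of the bore) is 126 mm below the rim.
- notch (a point): The +y notch of the rim, at rim height, 33 mm from the axis; a like one is at -y. 18 mm wide, 23 mm deep. From each a channel runs 75 degrees clockwise (looking into the mouth) under a roof that starts 4.5 mm below the rim and slopes to 10.5 mm below it, so it pushes a pin down as it turns; then a level landing and a stop. Channel bottom 23 mm below the rim.
- seat (a joint): How far the sprung floor of the barrel is pressed down, in m: 0 free, 0.008 fully down; 8 N to start moving it, 0.5 N more per mm. About 0.003 when the ring is locked over both parts.
- cartridge_center (a point): Centre of the white ribbed filter cartridge: a solid cylinder with grey ends, 50 mm diameter, 66 mm tall, 0.08 kg, standing upright on the bench; z is its axis. Goes in first: held by its top 20 mm and let go with its lower part in the bore, it slides down. Seated, its centre is 93 mm below the rim.
- sleeve_center (a point): Centre of the plain aluminium spacer sleeve: an open tube, 50 mm outer diameter, 5 mm wall, 44 mm tall, 0.09 kg, standing upright; z is its axis. Goes in second, slides down the same way. Seated on the cartridge, its top is 16 mm below the rim.
- ring_center (a point): Centre, 23 mm above the underside, of the steel ring: 51 mm diameter, 12 mm high; on it an upright grip bar (12 mm thick along x, 50 mm along y, top 46 mm above the underside); a 9 mm cross pin along y, 5 mm above the underside, ends 36.5 mm from the axis. Lies flat, bar up, 0.12 kg. Underside 16 mm below the rim when set on the sleeve, about 20 mm when locked; friction keeps it locked.
- bearing: An old dark ball bearing, 72 mm diameter, 18 mm high, flat on the bench among the parts; not needed. Origin under its centre.
- wrench: A steel wrench, 150 mm long, lying on the bench between the robot and the stand; not needed. Origin on the bench under its middle; it lies along its x axis.
- can: A spray can, 66 mm diameter, 170 mm tall, behind the stand on the left; not needed. Origin under its centre.
- dieblock: A dark steel block, 70 x 50 x 45 mm, behind the stand on the right; not needed. Origin under its centre.
Not all that is in view belongs to the job. Leave any green or red look-alike of the part that bears ring_center alone. What is shaped like the part that bears cartridge_center but blue is not meant.

How it is judged:
By the outcome, as a careful person would: the job done as asked, in the order asked, and still so for the second after the job is handed in, with the robot touching nothing.
It also fails if it takes over 72 s, if anything falls off the work surface, if the arm or the gripper's body presses on something with over 40 N, if the wrist force passes 120 N, or if a joint passes its speed limit or range.

## Robot

A 6-joint arm with a two-finger parallel gripper is mounted at the origin on the work surface. World frame = base frame: x ahead of the robot, y to its left, z up, the work surface at z = 0. Lengths are in mm, angles in rad, forces in N, time in s.
With the tool pointing down it reaches from about 350 to 875 mm from the base axis. Payload 4.2 kg.
Tool frame: the origin (TCP) lies midway between the tips of the shut fingers; the grasp point (between the pads) lies 19 mm behind it; z points along the fingers, y is the direction in which the jaws open and shut (so a half turn about z gives the same grasp; the last joint's range is limited). The gripper opens to 85 mm and grips with 20 to 120 N. Pads are 22 mm wide; open, the fingers measure 114 mm over their backs; the gripper's body (76 mm by 85 mm) begins 54 mm behind the grasp point. The pads swing forward as they close: fully open they stand 13 mm farther back than shut.
Start: joints at [-0.966, 0.385, 0.008, 0, -1.194, -0.259], TCP at [211.858, -587.976, 231.312] pointing down, gripper open.
Joint ranges: [-3.14, 3.14], [-1.21, 2.06], [-1.07, 1.41], [-3.16, 2.05], [-2.99, -0.16], [-3.1, 3.1]. Speed limits (rad/s): [2.79, 2.79, 3.14, 3.14, 3.14, 3.14].

## Interface

Orientations are given as a unit quaternion [x, y, z, w].
In Python, from bench import read_state, get_image, job_done, search_frame, regions_of gives the robot as it stands.
- The arm moves only by the tool servo_tool, never from a script. Its arguments are lists of equal length, an entry for each row: "turn": the turn, a rotation vector about the world's x, y, z in rad, a list of three; "dp": the shift along the world's x, y, z in m, a list of three; "fingers": the finger opening in m, from 0 to 0.0854. In form: {"turn": [[rx, ry, rz], ...], "dp": [[tx, ty, tz], ...], "fingers": [fingers, ...]}. A call has exactly 5 rows; each row shifts and turns the pose as measured when the row begins; what a row does not reach is not made up. A row lasts 1/8 s, in which the tool goes at most 62.5 mm and 10.7 degrees, less where a joint would pass 70% of its speed; a pose out of reach is approached as far as the arm can. A call is refused whole if a number of a shift passes 0.0625 or a number of a turn 0.188, either way. A call with a gripper value outside its range is refused whole. The fingers move at their own pace and stop on an object; the grip force is fixed at half the most. Time passes only in rows, so rows that do not move let the fingers close, or fill a call up. It gives the time, the measured TCP pose, the force and the opening at its end, in the units of the state.
- read_state(): the state, without advancing time (a new reading comes with each control period).
- get_image(name): name is "scene" or "top" or "wrist"; returns a dict with "img" (420x560x3 uint8, red, green, blue), "vfov" (degrees; the focal length in pixels is half the picture's height over the tangent of half this angle, whatever the lens; pixels are square), "cx", "cy" (the principal point, pixels), "world_from_camera" (4x4, takes a point from camera to world coordinates); the wrist camera has in their place "mount" (4x4, takes a point from camera to tool coordinates, whose origin is the TCP and whose axes are the flange's). Camera axes: x right, y down, z forward; pixel columns grow to the right and rows downward; lengths in mm; the calibration is good to about 2 mm. A picture is of the moment at which its call begins: read the wrist's pose just before it. There is no depth.
- job_done(): hands the job in, once; it reports no verdict.
Trained networks look in the newest picture that a camera, given by its name, has taken for a name from the list of things; names that differ only in an ending like _2 or _b are one class to them, and where a whole thing is asked for, a point or a joint stands for the part that bears it (a point fixed in the world has none). Each returns a list of dicts, best first, with "score" (0 to 1); they miss things now and then, are a little off and sometimes report something else, mostly with a low value. They report only what shows in the picture. A call takes as long as a camera call. They do not tell look-alikes from the thing itself.
- search_frame(query, camera): "box" ([left, top, width, height] in pixels, round what is visible of it).
- regions_of(query, camera): "region" (420x560 bool, what is visible of it) and "box" ([left, top, width, height] in pixels, round what is visible of it).
The state is a dict: "clock": time; "joints": joint angles; "joint_vel": joint speeds; "joint_efforts": joint torques, N m; "position": TCP position; "ee_rot": TCP orientation; "contact_force": force on the tool from outside, world axes, zero at the start; "wrist_torque": the same for the moment, N m; "gripper_width": finger opening in mm.
Only numpy, scipy, OpenCV 4.12 (cv2) and the standard library are available. Lean on these libraries where they do the work, as an engineer would, in place of code of your own. Each camera call takes 0.05 s, during which the arm holds its last target. There are 200 camera calls.

## Working session

There is one attempt and no reset: what is moved stays moved. The work goes in short steps, Python scripts to look and compute and a tool call to move; the robot and the scene stay as the last step left them, time stands still between calls to the robot, and variables do not carry over. Pictures are saved under pics/ and viewed, about 8 in all and at most 12, crops included, and the job is handed in when it is done.

Besides the shell and the picture viewer there is one more tool, called by a JSON object that holds its "fn" and its "kwargs", one argument or row to a line. servo_tool: Moves the arm, as the interface text tells. Its arguments: {"type":"object","properties":{"turn":{"type":"array","items":{"type":"array","items":{"type":"number"}}},"dp":{"type":"array","items":{"type":"array","items":{"type":"number"}}},"fingers":{"type":"array","items":{"type":"number"}}},"required":["turn","dp","fingers"]}

```bash
mkdir -p pics; ls; python3 - <<'E'
from bench import *
import cv2,numpy as np
s=read_state();print({k:np.round(v,4) for k,v in s.items()})
for n in ['scene','top']:
    im=get_image(n);cv2.imwrite(f'pics/{n}0.png',im['img'][:,:,::-1]);print(n,im['vfov'],im['cx'],im['cy'],np.round(im['world_from_camera'],3).tolist())
    for q in ['mouth','notch','cartridge_center','sleeve_center','ring_center','bearing','wrench','can','dieblock']:
        print(q,[(np.round(d['box'],1).tolist(),round(d['score'],2)) for d in search_frame(q,n)])
E
```

```text
pics
{'clock': np.float64(0.0), 'joints': array([-9.664e-01,  3.856e-01,  6.600e-03, -5.000e-04, -1.194e+00,
       -2.586e-01]), 'joint_vel': array([ 0.0009,  0.001 , -0.0002,  0.0002,  0.0001,  0.0004]), 'joint_efforts': array([ 1.60000e-03, -3.92289e+01,  1.88402e+01,  4.18600e+00,
       -4.60000e-03, -0.00000e+00]), 'position': array([ 211.6772, -587.4481,  230.2172]), 'ee_rot': array([-1.719e-01,  9.851e-01,  1.100e-03, -2.000e-04]), 'contact_force': array([ 0.4319,  0.3752, -0.9078]), 'wrist_torque': array([-0.0473,  0.0021, -0.0329]), 'gripper_width': np.float64(85.6347)}
scene 47.28491164241217 270.9653876376512 207.72659011099717 [[0.101, 0.708, -0.699, 1344.195], [0.995, -0.072, 0.071, -107.232], [-0.0, -0.703, -0.711, 1038.89], [0.0, 0.0, 0.0, 1.0]]
mouth [([281.1, 227.1, 34.1, 66.7], 0.92), ([378.2, 229.8, 24.7, 22.4], 0.71)]
notch [([274.8, 226.6, 40.9, 67.8], 0.71)]
cartridge_center [([146.6, 248.5, 26.5, 35.2], 0.93), ([131.7, 226.5, 24.6, 30.2], 0.81)]
sleeve_center [([169.1, 209.8, 22.4, 24.9], 0.8)]
ring_center [([333.2, 175.8, 15.9, 19.2], 0.82), ([326.3, 199.5, 1
[... 304 characters left out ...]
 216.01063722170684 [[-0.025, -0.996, 0.081, 392.51], [-1.0, 0.025, -0.007, 1.475], [0.005, -0.082, -0.997, 1051.027], [0.0, 0.0, 0.0, 1.0]]
mouth [([237.0, 134.2, 43.4, 48.5], 0.71)]
notch [([235.7, 130.4, 42.8, 51.4], 0.83)]
cartridge_center [([402.9, 170.0, 33.2, 27.8], 0.92), ([425.2, 210.3, 34.4, 22.9], 0.89)]
sleeve_center [([382.8, 245.6, 25.2, 22.5], 0.84)]
ring_center [([135.8, 242.9, 23.4, 32.6], 0.86), ([181.4, 250.2, 24.5, 22.6], 0.79), ([164.5, 305.1, 33.9, 23.6], 0.66), ([146.6, 109.2, 44.4, 47.0], 0.19)]
bearing [([124.0, 194.1, 31.2, 31.9], 0.85)]
wrench [([287.5, 212.1, 18.4, 59.7], 0.72)]
can [([141.0, 110.5, 50.4, 49.3], 0.84)]
dieblock [([358.2, 116.1, 30.2, 43.3], 0.79)]
```

```bash
python3 - <<'E'
import cv2,numpy as np
E
python3 - <<'E'
import cv2,numpy as np
a=cv2.imread('pics/scene0.png')[150:330,110:430];b=cv2.imread('pics/top0.png')[90:350,100:480]
cv2.imwrite('pics/a.png',cv2.resize(a,(800,450),interpolation=cv2.INTER_CUBIC));cv2.imwrite('pics/b.png',cv2.resize(b,(800,547),interpolation=cv2.INTER_CUBIC))
E
```

```text
(no output)
```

View pics/a.png

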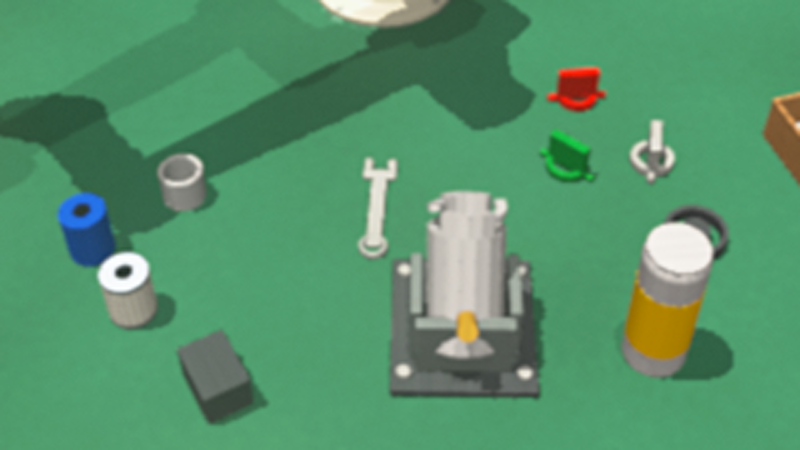

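View pics/b.png

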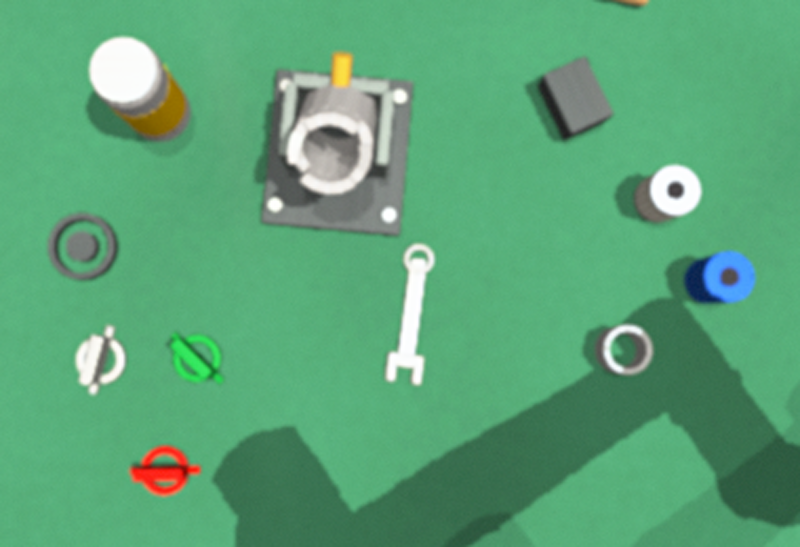

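The pictures show the white cartridge (top view near (421,180)), with the blue look-alike next to it. The sleeve is near (398,256). The steel ring is at (148,260), next to the green and red ones. The barrel leans toward the robot, with its mouth near (257,162) in the top view.

```bash
cat > h.py <<'E'
from bench import *
import cv2,numpy as np
from scipy.spatial.transform import Rotation as R
def cam(n):
    s=read_state(); im=get_image(n)
    f=210/np.tan(np.radians(im['vfov']/2)); K=np.array([[f,0,im['cx']],[0,f,im['cy']],[0,0,1.]])
    if n=='wrist':
        T=np.eye(4);T[:3,:3]=R.from_quat(s['ee_rot']).as_matrix();T[:3,3]=s['position'];M=T@np.array(im['mount'])
    else: M=np.array(im['world_from_camera'])
    return im['img'],K,M
def hit(K,M,px,z):
    d=M[:3,:3]@np.linalg.solve(K,[px[0],px[1],1]); return M[:3,3]+d*(z-M[2,3])/d[2]
def proj(K,M,P):
    p=(np.atleast_2d(P)-M[:3,3])@M[:3,:3]@K.T; return p[:,:2]/p[:,2:]
def st():
    s=read_state(); print('t',s['clock'].round(2),'p',s['position'].round(1),'F',s['contact_force'].round(1),'M',s['wrist_torque'].round(2),'w',s['gripper_width'].round(1),'j',s['joints'].round(2))
    m=R.from_quat(s['ee_rot']).as_matrix();print('toolz',m[:,2].round(3),'tooly',m[:,1].round(3));return s,m
E
python3 - <<'E'
from h import *
im=get_image('wrist');print({k:(np.round(v,3).tolist()) for k,v in im.items() if k!='img'})
i,K,M=cam('top')
for n,px,z in [('cart',(420.7,180.3),66),('blue',(446.5,221.5),66),('sleeve',(397.5,256.5),44),('mouth',(256.8,162.7),160),('ring pins',(152.3,246.8),5),('p2',(145,275),5),('ring',(148,261),6),('can',(160,122),170),('die',(372,135),45)]: print(n,hit(K,M,px,z).round(0))
E
```

```text
{'vfov': 68.65, 'cx': 280.63, 'cy': 216.614, 'mount': [[-0.001, -0.965, -0.261, 65.22], [1.0, -0.001, 0.001, 1.496], [-0.001, -0.261, 0.965, -143.1], [0.0, 0.0, 0.0, 1.0]]}
cart [ 543. -320.   66.]
blue [ 452. -371.   66.]
sleeve [ 380. -268.   44.]
mouth [571.  30. 160.]
ring pins [415. 276.   5.]
p2 [352. 292.   5.]
ring [383. 285.   6.]
can [654. 217. 170.]
die [ 650. -223.   45.]
```

{"fn": "servo_tool", "kwargs": {
  "turn": [
    [0,0,0],
    [0,0,0],
    [0,0,0],
    [0,0,0],
    [0,0,0]
  ],
  "dp": [
    [0.045,0.038,0],
    [0.045,0.038,0],
    [0.045,0.038,0],
    [0.045,0.038,0],
    [0.045,0.038,0]
  ],
  "fingers": [0.085,0.085,0.085,0.085,0.085]
}}

```text
clock: 1.72
position: [439.5, -395.1, 231.3]
ee_rot: [-0.168, 0.986, -0.001, 0.0]
contact_force: [0.7, -0.6, 0.2]
gripper_width: 85.0
```

{"fn": "servo_tool", "kwargs": {
  "turn": [
    [0,0,0],
    [0,0,0],
    [0,0,0],
    [0,0,0],
    [0,0,0]
  ],
  "dp": [
    [0.035,0.035,0],
    [0.03,0.035,0],
    [0,0,0],
    [0,0,0],
    [0,0,0]
  ],
  "fingers": [0.085,0.085,0.085,0.085,0.085]
}}

```text
clock: 2.35
position: [508.7, -320.6, 231.4]
ee_rot: [-0.17, 0.985, -0.001, 0.0]
contact_force: [0.2, 0.5, 0.3]
gripper_width: 85.3
```

```bash
python3 - <<'E'
from h import *
st()
i,K,M=cam('wrist');np.savez('w1.npz',i=i,K=K,M=M);o=i[:,:,::-1].copy()
for q,z in [('cartridge_center',66),('sleeve_center',44)]:
    for d in regions_of(q,'wrist'):
        r=d['region'].astype(np.uint8);print(q,d['score'],d['box'],r.sum())
        c=max(cv2.findContours(r,0,2)[0],key=len);cv2.drawContours(o,[c],-1,(0,0,255),1)
cv2.imwrite('pics/w1.png',o)
E
```

```text
Traceback (most recent call last):
  File "h.py", line 16, in st
    s=read_state(); print('t',s['clock'].round(2),'p',s['position'].round(1),'F',s['contact_force'].round(1),'M',s['wrist_torque'].round(2),'w',s['gripper_width'].round(1),'j',s['joints'].round(2))
                              ^^^^^^^^^^^^^^^^
AttributeError: 'float' object has no attribute 'round'
```

```bash
sed -i "s/s=read_state(); print/s={k:np.asarray(v) for k,v in read_state().items()}; print/" h.py; python3 - <<'E'
from h import *
st()
i,K,M=cam('wrist');np.savez('w1.npz',i=i,K=K,M=M);o=i[:,:,::-1].copy()
for q,z in [('cartridge_center',66),('sleeve_center',44)]:
    for d in regions_of(q,'wrist'):
        r=d['region'].astype(np.uint8);print(q,d['score'],d['box'],r.sum())
        c=max(cv2.findContours(r,0,2)[0],key=len);cv2.drawContours(o,[c],-1,(0,0,255),1)
cv2.imwrite('pics/w1.png',o)
E
```

```text
t 2.35 p [ 508.7 -320.6  231.4] F [0.2 0.5 0.3] M [ 0.02 -0.01 -0.01] w 85.3 j [-0.29  0.34 -0.06  0.   -1.17 -0.94]
toolz [ 0.001 -0.002 -1.   ] tooly [-0.336  0.942 -0.002]
cartridge_center 0.96 [233.2, 101.9, 47.1, 56.1] 2215
sleeve_center 0.84 [341.2, 70.1, 59.1, 49.2] 1658
```

View pics/w1.png

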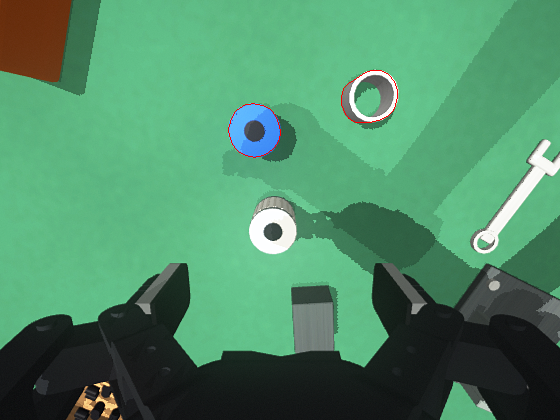

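White cartridge top is at (273,231), sleeve top at (374,97), and blue at (254,131), which stays put.

```bash
python3 - <<'E'
from h import *
from scipy.optimize import least_squares
d=np.load('w1.npz');i,K,M=d['i'],d['K'],d['M']
hsv=cv2.cvtColor(i,cv2.COLOR_RGB2HSV)
# bright low-sat top faces
m=((hsv[:,:,2]>225)&(hsv[:,:,1]<40)).astype(np.uint8)
n,l,s,c=cv2.connectedComponentsWithStats(m)
for k in range(1,n):
    if s[k,4]>300:
        pts=max(cv2.findContours((l==k).astype(np.uint8),0,2)[0],key=len)
        e=cv2.fitEllipse(pts);print(s[k],np.round(e[0],1),np.round(e[1],1),hit(K,M,e[0],66).round(1),hit(K,M,e[0],44).round(1))
E
```

```text
[350  70  48  52 650] [373.4  95.3] [47.1 52.1] [ 385.  -270.7   66. ] [ 380.6 -265.8   44. ]
[ 474  140   86  114 1692] [518.9 195.7] [ 28.5 127.2] [423. -92.  66.] [421.3 -74.3  44. ]
[ 249  209   47   45 1376] [272.1 230.8] [44.5 46. ] [ 542.9 -316.5   66. ] [ 549.8 -314.8   44. ]
```

{"fn": "servo_tool", "kwargs": {
  "turn": [
    [0,0,0],
    [0,0,0],
    [0,0,0],
    [0,0,0],
    [0,0,0]
  ],
  "dp": [
    [0.034,0.003,-0.04],
    [0,0,-0.05],
    [0,0,-0.05],
    [0,0,-0.045],
    [0,0,-0.01]
  ],
  "fingers": [0.085,0.085,0.085,0.085,0.085]
}}

```text
clock: 3.12
position: [542.7, -321.9, 35.0]
ee_rot: [-0.167, 0.986, -0.004, 0.004]
contact_force: [0.4, 0.4, 0.9]
gripper_width: 84.8
```

{"fn": "servo_tool", "kwargs": {
  "turn": [
    [0,0,0],
    [0,0,0],
    [0,0,0],
    [0,0,0],
    [0,0,0]
  ],
  "dp": [
    [0.0,0.004,0.002],
    [0,0,0],
    [0,0,0],
    [0,0,0],
    [0,0,0]
  ],
  "fingers": [0.085,0.06,0.04,0.04,0.04]
}}

```text
clock: 3.75
position: [546.2, -319.5, 43.8]
ee_rot: [-0.167, 0.986, -0.006, 0.009]
contact_force: [-0.2, -0.5, -0.5]
gripper_width: 47.9
```

{"fn": "servo_tool", "kwargs": {
  "turn": [
    [0,0,0],
    [0,0,0],
    [0,0,0],
    [0,0,0],
    [0,0,0]
  ],
  "dp": [
    [0.0,0.0,0.05],
    [0,0,0.06],
    [0,0.03,0.05],
    [0.01,0.05,0.03],
    [0.015,0.05,0.03]
  ],
  "fingers": [0.04,0.04,0.04,0.04,0.04]
}}

```text
clock: 4.38
position: [566.9, -188.2, 266.1]
ee_rot: [-0.164, 0.986, -0.004, 0.005]
contact_force: [0.6, -0.8, -0.5]
gripper_width: 48.4
```

{"fn": "servo_tool", "kwargs": {
  "turn": [
    [0,0,0],
    [0,0,0],
    [0,0,0],
    [0,0,0],
    [0,0,0]
  ],
  "dp": [
    [0.015,0.055,0.02],
    [0.015,0.055,0.02],
    [0.01,0.055,0],
    [0,0.02,0],
    [0,0,0]
  ],
  "fingers": [0.04,0.04,0.04,0.04,0.04]
}}

```text
clock: 5.0
position: [608.0, 5.8, 310.6]
ee_rot: [-0.166, 0.986, -0.004, 0.009]
contact_force: [0.1, -1.4, -1.1]
gripper_width: 48.2
```

```bash
python3 - <<'E'
from h import *
st()
i,K,M=cam('wrist');np.savez('w2.npz',i=i,K=K,M=M);o=i[:,:,::-1].copy()
for q in ['mouth','notch']: print(q,[(d['box'],round(d['score'],2)) for d in search_frame(q,'wrist')])
cv2.imwrite('pics/w2.png',o)
E
```

```text
t 5.0 p [608.    5.8 310.6] F [ 0.1 -1.4 -1.1] M [-0.01  0.06 -0.01] w 48.2 j [ 0.28  0.3   0.08  0.01 -1.33 -1.52]
toolz [ 0.018 -0.005 -1.   ] tooly [-0.326  0.945 -0.01 ]
mouth [([264.0, 134.7, 95.0, 84.8], 0.64)]
notch [([262.4, 134.9, 98.5, 86.6], 0.87)]
```

View pics/w2.png

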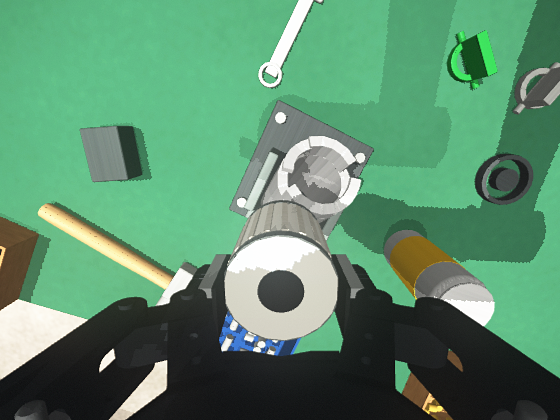

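The rim's ellipse is around (320,175), and the cartridge is held straight. I'll zoom in to fit the rim and notches.

```bash
python3 - <<'E'
import numpy as np,cv2
d=np.load('w2.npz');i=d['i']
cv2.imwrite('pics/w2z.png',cv2.resize(i[120:230,260:380,::-1],None,fx=5.4,fy=5.4,interpolation=cv2.INTER_CUBIC))
E
```

```text
(no output)
```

View pics/w2z.png

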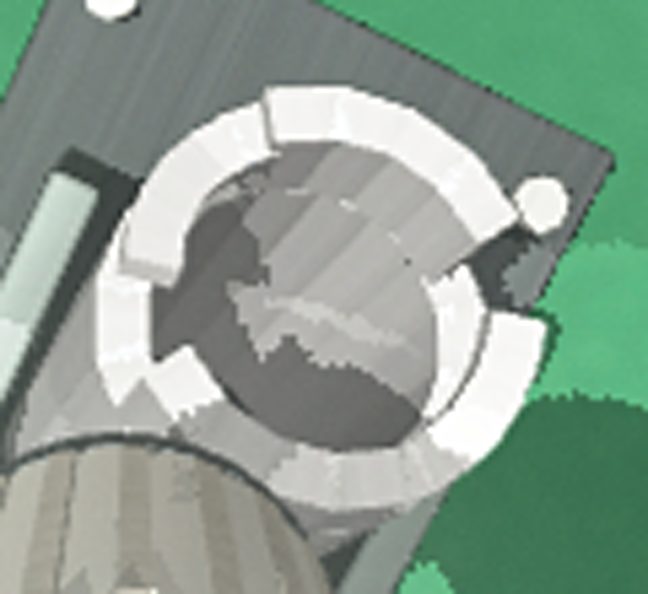

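```bash
cat > fit.py <<'E'
from h import *
from scipy.optimize import least_squares
d=np.load('w2.npz');K,M=d['K'],d['M']
z=lambda L:np.array(L)/5.4+[260,120]-0.4
outer=z([(270,90),(330,87),(400,105),(460,150),(515,215),(145,200),(190,140),(122,265),(548,320),(530,390),(480,455),(410,497),(340,510)])
inner=z([(275,152),(345,142),(400,165),(440,200),(475,245),(190,215),(230,170),(340,450),(420,418)])
t0=np.load('top.npz') if False else None
im=get_image('top');f=210/np.tan(np.radians(im['vfov']/2));Kt=np.array([[f,0,im['cx']],[0,f,im['cy']],[0,0,1.]]);Mt=np.array(im['world_from_camera'])
topo=np.array([(288,155),(372,150),(330,193),(335,112)])/2.105+[100,90]-0.2
th=np.linspace(0,2*np.pi,721)
def frame(psi):
    a=np.array([-.5*np.cos(psi),-.5*np.sin(psi),np.sqrt(.75)]);u=np.cross(a,[np.sin(psi),-np.cos(psi),0]) ;v=np.cross(a,u);return a,u,v
def circ(p,r):
    a,u,v=frame(p[3]);return p[:3]+r*(np.cos(th)[:,None]*u+np.sin(th)[:,None]*v)
def dist(K,M,p,r,pts):
    q=proj(K,M,circ(p,r));return np.array([np.linalg.norm(q-x,axis=1)[k]*np.sign(np.linalg.norm(x-q.mean(0))-np.linalg.norm(q[k]-q.mean(0))) for x in pts for k in [np.argmin(np.linalg.norm(q-x,axis=1))]])
def res(p,wt=1):
    return np.r_[dist(K,M,p,38.5,outer),dist(K,M,p,28.5,inner),wt*dist(Kt,Mt,p,38.5,topo),(p[2]-160)/5]
for wt in (0,1,2):
    s=least_squares(res,[571,30,160,0],args=(wt,),loss='soft_l1',diff_step=1e-3);p=s.x
    print(wt,p.round(3),res(p).round(1))
a,u,v=frame(p[3])
for n,px in [('R',(537,265)),('R1',(517,218)),('R2',(548,320)),('L',(120,320)),('L1',(122,272)),('stepTop',(265,92)),('stepBot',(482,458))]:
    px=z(px);dd=M[:3,:3]@np.linalg.solve(K,[*px,1]);P=M[:3,3]+dd*((p[:3]-M[:3,3])@a)/(dd@a)-p[:3]
    print(n,np.hypot(P@u,P@v).round(1),np.degrees(np.arctan2(P@v,P@u)).round(1))
print('u',u.round(3),'v',v.round(3),'a',a.round(3))
E
python3 fit.py
```

```text
0 [5.71032e+02 3.36530e+01 1.59808e+02 2.04000e-01] [ 1.7  1.5  0.8 -1.  -1.1 -1.8 -0.7 -1.5  0.4  0.3  0.1  0.5  0.9 -0.1
  0.9 -0.2 -1.  -0.4  0.   0.5  0.3 -1.4 -1.3  1.9  0.4  0.8 -0. ]
1 [5.70725e+02 3.39250e+01 1.60787e+02 4.60000e-02] [ 1.1  1.   0.8 -0.7 -0.4 -1.8 -1.2 -1.   0.9  0.2 -0.4  0.1  0.7 -0.5
  0.6 -0.2 -0.8 -0.1  0.1  0.2  0.1 -1.9 -1.4  2.   0.4  1.   0.2]
2 [5.70739e+02 3.35120e+01 1.61635e+02 6.40000e-02] [ 1.   1.   0.7 -0.7 -0.4 -2.2 -1.5 -1.5  0.9  0.3 -0.3  0.1  0.6 -0.6
  0.6 -0.1 -0.7  0.  -0.2 -0.1 -0.  -1.8 -1.2  1.8  0.5  0.8  0.3]
R 38.5 114.3
R1 38.2 128.4
R2 39.4 99.0
L 37.9 -66.2
L1 37.0 -79.6
stepTop 39.3 -150.0
stepBot 38.9 55.3
u [0.864 0.055 0.5  ] v [-0.064  0.998  0.   ] a [-0.499 -0.032  0.866]
```

```bash
cat >> fit.py <<'E'
print('---')
c=[(279,100),(373,149),(231,210)];H=[hit(K,M,x,8)[:2] for x in c]
for e in (H[0]-H[2],H[1]-H[0]): print('edge yaw',np.arctan2(e[1],e[0]).round(3),np.linalg.norm(e).round(0))
ct=np.array([(277,70),(412,82),(400,236),(263,222)])/2.105+[100,90];H=[hit(Kt,Mt,x,8)[:2] for x in ct]
for k in range(4):
    e=H[(k+1)%4]-H[k];print('top edge',np.arctan2(e[1],e[0]).round(3),np.linalg.norm(e).round(0))
psi=-0.12
s=least_squares(lambda q:res(np.r_[q,psi],1),[571,33,160],loss='soft_l1',diff_step=1e-3);p=np.r_[s.x,psi];print(p.round(2),res(p).round(1))
a,u,v=frame(psi)
for n,px in [('R1',(517,218)),('R2',(548,320)),('L1',(122,272)),('stepTop',(265,92)),('stepBot',(482,458))]:
    px=z(px);dd=M[:3,:3]@np.linalg.solve(K,[*px,1]);P=M[:3,3]+dd*((p[:3]-M[:3,3])@a)/(dd@a)-p[:3]
    print(n,np.hypot(P@u,P@v).round(1),np.degrees(np.arctan2(P@v,P@u)).round(1))
print('u',u.round(3),'v',v.round(3),'a',a.round(3))
o=d['i'][:,:,::-1].copy()
for r in (38.5,28.5): cv2.polylines(o,[np.int32(proj(K,M,circ(p,r))*8)],True,(0,0,255),1,shift=3)
cv2.imwrite('pics/fit.png',cv2.resize(o[120:230,260:380],None,fx=5,fy=5))
E
python3 fit.py | sed -n '/---/,$p'
```

```text
---
edge yaw 3.037 170.0
edge yaw 1.447 148.0
top edge -1.685 148.0
top edge 3.037 170.0
top edge 1.444 149.0
top edge -0.107 168.0
[ 5.7048e+02  3.4470e+01  1.6090e+02 -1.2000e-01] [ 0.4  0.4  0.5 -0.4  0.3 -1.3 -1.4  0.2  1.5  0.6 -0.6 -0.4  0.5 -0.9
  0.2 -0.3 -0.7  0.2  0.7  0.1 -0.2 -2.3 -1.5  2.3  0.2  1.3  0.2]
R1 38.9 138.8
R2 40.1 109.9
L1 38.6 -68.3
stepTop 38.7 -138.2
stepBot 38.6 65.5
u [ 0.86  -0.104  0.5  ] v [0.12  0.993 0.   ] a [-0.496  0.06   0.866]
```

View pics/fit.png

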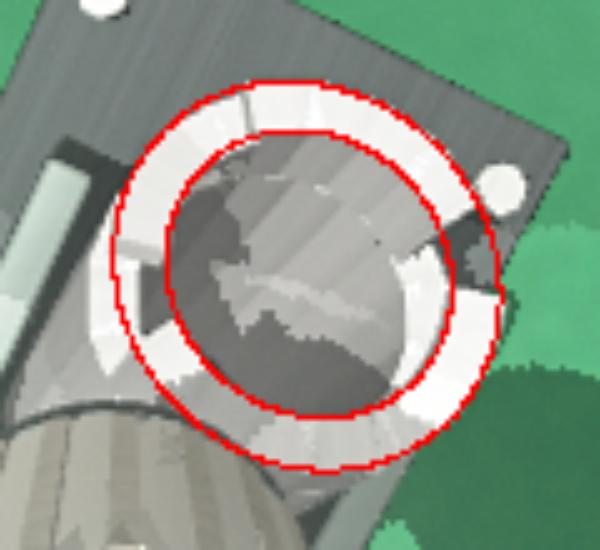

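The fit is good. The held cartridge shows about +4 px of wrist-camera bias along tool y, so I'll refit with that correction.

```bash
sed -i "s/^d=np.load('w2.npz');K,M=d\['K'\],d\['M'\]/&;K[0,2]+=4/; s/^psi=-0.12/psi=-0.107/; s/,(p\[2\]-160)\/5\]/,(p[2]-160)\/3]/" fit.py; python3 fit.py | sed -n '/---/,$p'; python3 - <<'E'
from h import *
d=np.load('w1.npz');K=d['K'];K[0,2]+=4
print(hit(K,d['M'],(373.4,95.3),44),hit(K,d['M'],(272.1,230.8),66))
a=np.array([-.497,.053,.866]);a/=np.linalg.norm(a)
s,m=st()
z=-a; y=m[:,1]-(m[:,1]@z)*z;y/=np.linalg.norm(y);N=np.c_[np.cross(y,z),y,z]
print('rotvec',R.from_matrix(N@m.T).as_rotvec().round(3),N.round(3).tolist())
E
```

```text
---
edge yaw 3.034 171.0
edge yaw 1.446 147.0
top edge -1.685 148.0
top edge 3.037 170.0
top edge 1.444 149.0
top edge -0.107 168.0
[ 5.7173e+02  3.1140e+01  1.5993e+02 -1.1000e-01] [ 0.6  0.5  0.5 -0.6  0.1 -1.1 -1.2  0.3  1.3  0.5 -0.5 -0.2  0.7 -0.8
  0.2 -0.4 -0.8  0.   0.8  0.3  0.1 -2.2  0.2  0.6  0.8  0.4 -0. ]
R1 38.6 138.2
R2 39.9 109.1
L1 38.7 -69.0
stepTop 38.9 -138.7
stepBot 38.7 64.5
u [ 0.861 -0.092  0.5  ] v [0.107 0.994 0.   ] a [-0.497  0.053  0.866]
[ 381.92173585 -269.5889967    44.        ] [ 544.29941802 -320.51837031   66.        ]
t 5.3 p [608.    3.4 310.7] F [-0.   0.1 -1.2] M [0.05 0.02 0.01] w 48.0 j [ 0.28  0.3   0.08  0.01 -1.33 -1.52]
toolz [ 0.018 -0.005 -1.   ] tooly [-0.323  0.946 -0.01 ]
rotvec [-0.038 -0.504 -0.046] [[-0.837, -0.227, 0.497], [-0.291, 0.955, -0.053], [-0.463, -0.189, -0.866]]
```

{"fn": "servo_tool", "kwargs": {
  "turn": [
    [-0.013,-0.168,-0.015],
    [-0.013,-0.168,-0.015],
    [-0.012,-0.168,-0.015],
    [0,0,0],
    [0,0,0]
  ],
  "dp": [
    [-0.023,0.01,-0.01],
    [-0.023,0.01,-0.02],
    [-0.022,0.011,-0.02],
    [0,0,-0.025],
    [0,0,-0.01]
  ],
  "fingers": [0.04,0.04,0.04,0.04,0.04]
}}

```text
clock: 5.92
position: [552.1, 17.3, 232.4]
ee_rot: [-0.129, 0.963, -0.07, 0.226]
contact_force: [-0.3, -0.2, -1.1]
gripper_width: 48.1
```

```bash
cat >> h.py <<'E'
MO=np.array([571.7,31.1,160.]);A=np.array([-.497,.053,.866]);A/=np.linalg.norm(A)
U=np.array([.861,-.092,.5]);V=np.array([.107,.994,0])
def rel(ydir=None,hgt=None):
    s,m=st();y=m[:,1] if ydir is None else ydir
    z=-A;y=y-(y@z)*z;y/=np.linalg.norm(y);N=np.c_[np.cross(y,z),y,z]
    print('rotvec to align',R.from_matrix(N@m.T).as_rotvec().round(3))
    r=s['position']-MO;print('height',(r@A).round(1),'lateral world',(r-(r@A)*A).round(1))
    if hgt is not None: print('dp to height',hgt,(MO+A*hgt-s['position']).round(1))
E
python3 -c "
from h import *
rel(hgt=55)"
```

```text
t 5.92 p [552.1  17.3 232.4] F [-0.3 -0.2 -1.1] M [0.14 0.94 0.03] w 48.1 j [ 0.42  0.06 -0.71  0.59 -0.47 -2.21]
toolz [ 0.453 -0.077 -0.888] tooly [-0.216  0.957 -0.193]
rotvec to align [ 0.019 -0.05   0.014]
height 71.7 lateral world [ 16.1 -17.6  10.3]
dp to height 55 [ -7.8  16.7 -24.7]
```

{"fn": "servo_tool", "kwargs": {
  "turn": [
    [0.018,-0.05,0.014],
    [0,0,0],
    [0,0,0],
    [0,0,0],
    [0,0,0]
  ],
  "dp": [
    [-0.012,0.016,0],
    [0,0,-0.01],
    [0,0,0],
    [0,0,0],
    [0,0,0]
  ],
  "fingers": [0.04,0.04,0.04,0.04,0.04]
}}

```text
clock: 6.55
position: [544.5, 32.3, 226.0]
ee_rot: [-0.129, 0.956, -0.063, 0.255]
contact_force: [-0.3, 0.1, -0.7]
gripper_width: 48.1
```

```bash
python3 -c "
from h import *
rel(hgt=55)"
```

```text
t 6.55 p [544.5  32.3 226. ] F [-0.3  0.1 -0.7] M [0.06 1.17 0.03] w 48.1 j [ 0.4   0.03 -0.83  0.82 -0.34 -2.44]
toolz [ 0.504 -0.055 -0.862] tooly [-0.214  0.959 -0.187]
rotvec to align [0.002 0.008 0.001]
height 70.8 lateral world [ 7.9 -2.5  4.7]
dp to height 55 [ -0.1   1.7 -18.4]
```

{"fn": "servo_tool", "kwargs": {
  "turn": [
    [0,-0.003,0],
    [0,0,0],
    [0,0,0],
    [0,0,0],
    [0,0,0]
  ],
  "dp": [
    [-0.008,0.0025,-0.005],
    [0.0075,0,-0.013],
    [0,0,0],
    [0,0,0],
    [0,0,0]
  ],
  "fingers": [0.04,0.04,0.04,0.04,0.04]
}}

```text
clock: 7.18
position: [546.7, 35.9, 211.4]
ee_rot: [-0.128, 0.955, -0.063, 0.259]
contact_force: [0.2, 0.1, -1.4]
gripper_width: 48.4
```

```bash
python3 -c "
from h import *
rel(hgt=30)
i,K,M=cam('wrist');cv2.imwrite('pics/w3.png',i[:,:,::-1])"
```

```text
t 7.18 p [546.7  35.9 211.4] F [ 0.2  0.1 -1.4] M [0.11 1.2  0.09] w 48.4 j [ 0.34  0.05 -0.88  1.02 -0.27 -2.59]
toolz [ 0.512 -0.054 -0.858] tooly [-0.212  0.959 -0.187]
rotvec to align [ 0.001  0.017 -0.001]
height 57.2 lateral world [3.4 1.8 1.9]
dp to height 30 [ 10.1  -3.2 -25.5]
```

View pics/w3.png

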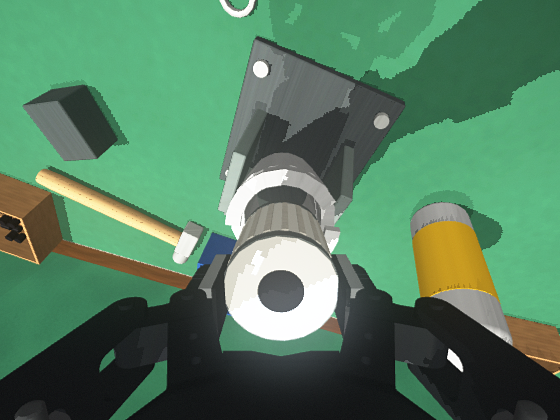

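{"fn": "servo_tool", "kwargs": {
  "turn": [
    [0,0.012,0],
    [0,0,0],
    [0,0,0],
    [0,0,0],
    [0,0,0]
  ],
  "dp": [
    [-0.004,-0.002,-0.002],
    [0,0,0],
    [0.0045,-0.0005,-0.0085],
    [0.0045,-0.0005,-0.0085],
    [0,0,0]
  ],
  "fingers": [0.04,0.04,0.04,0.04,0.04]
}}

```text
clock: 7.85
position: [552.8, 34.8, 194.4]
ee_rot: [-0.13, 0.956, -0.061, 0.256]
contact_force: [-1.1, -1.0, -1.6]
gripper_width: 48.3
```

```bash
python3 -c "
from h import *
rel(hgt=20)"
```

```text
t 7.85 p [552.8  34.8 194.4] F [-1.1 -1.  -1.6] M [ 0.05  1.15 -0.07] w 48.3 j [ 0.27  0.08 -0.91  1.19 -0.2  -2.71]
toolz [ 0.505 -0.051 -0.862] tooly [-0.217  0.959 -0.183]
rotvec to align [-0.002  0.009 -0.002]
height 39.4 lateral world [0.7 1.6 0.3]
dp to height 20 [  9.   -2.6 -17.1]
```

```bash
cat > kin.py <<'E'
import numpy as np
from scipy.optimize import least_squares
from scipy.spatial.transform import Rotation as R
Z=[([-.9664,.3856,.0066,-.0005,-1.194,-.2586],[211.7,-587.4,230.2],[0,-.002,-1],[-.339,.941,0]),
([-.29,.34,-.06,0,-1.17,-.94],[508.7,-320.6,231.4],[.001,-.002,-1],[-.336,.942,-.002]),
([.28,.30,.08,.01,-1.33,-1.52],[608,3.4,310.7],[.018,-.005,-1],[-.323,.946,-.01]),
([.42,.06,-.71,.59,-.47,-2.21],[552.1,17.3,232.4],[.453,-.077,-.888],[-.216,.957,-.193]),
([.40,.03,-.83,.82,-.34,-2.44],[544.5,32.3,226],[.504,-.055,-.862],[-.214,.959,-.187]),
([.34,.05,-.88,1.02,-.27,-2.59],[546.7,35.9,211.4],[.512,-.054,-.858],[-.212,.959,-.187]),
([.27,.08,-.91,1.19,-.20,-2.71],[552.8,34.8,194.4],[.505,-.051,-.862],[-.217,.959,-.183])]
rx=lambda a:R.from_rotvec([a,0,0]).as_matrix();ry=lambda a:R.from_rotvec([0,a,0]).as_matrix();rz=lambda a:R.from_rotvec([0,0,a]).as_matrix()
def fk(q,p,s=(1,1)):
    d1,a2,a3,e3,c,dt,g=p
    A=rz(q[0]);x=np.array([0,0,d1]);A=A@ry(q[1]);x=x+A@[0,0,a2];A=A@ry(-q[2]);x=x+A@[a3,0,e3]
    A=A@rx(s[0]*q[3])@ry(-q[4]);x=x+A@[dt,c,0]
    A=A@rx(s[1]*q[5]+g);return x,A  # tool z = A x-axis, tool y = A y-axis
def res(p,s):
    o=[]
    for q,x,tz,ty in Z:
        X,A=fk(q,p,s);o+=[(X-x)/3,200*(A[:,0]-tz)/3,200*(A[:,1]-ty)/3]
    return np.concatenate(o)
best=None
for s in [(1,1),(1,-1),(-1,1),(-1,-1)]:
    for g in (0,np.pi/2,np.pi,-np.pi/2):
        r=least_squares(res,[250,400,400,0,-160,250,g],args=(s,),loss='soft_l1')
        if best is None or r.cost<best[0]: best=(r.cost,r.x,s)
P,S=best[1],best[2]
LO=np.array([-3.14,-1.21,-1.07,-3.16,-2.99,-3.1]);HI=np.array([3.14,2.06,1.41,2.05,-.16,3.1])
def ik(x,tz,ty,q0,w=(1,1)):
    f=lambda q:np.r_[fk(q,P,S)[0]-x,w[0]*300*(fk(q,P,S)[1][:,0]-tz),w[1]*300*(fk(q,P,S)[1][:,1]-ty)]
    return least_squares(f,np.clip(q0,LO+.001,HI-.001),bounds=(LO,HI))
if __name__=='__main__':
    print(best[0],P.round(2),S);print((res(P,S)*3).reshape(-1,9).round(0))
    from h import MO,A
    for h in (40,30,20,10,0,-5):
        q=np.array(Z[-1][0]);print(h,end=' ')
        seen=set()
        for q0 in [q]+[np.random.default_rng(k).uniform(LO,HI) for k in range(25)]:
            r=ik(MO+A*h,-A,np.array([-.217,.959,-.183]),q0)
            if r.cost<1: seen.add(tuple(r.x.round(1)))
        r=ik(MO+A*h,-A,np.array([-.217,.959,-.183]),q);print(r.cost.round(2),r.x.round(2),[tuple(map(float,t)) for t in seen])
E
python3 kin.py
```

```text
2.4497531719716763 [ 151.43  566.77  421.09    2.36 -161.28  292.87  174.36] (-1, -1)
[[-1. -2. -0. -0.  1.  0. -0. -0.  0.]
 [-1.  1. -0. -0.  0.  0.  0.  0.  0.]
 [-0.  1.  1.  1.  0.  0. -1. -0. -0.]
 [-1.  1. -3. -1.  0. -1. -1. -0.  0.]
 [-2.  0. -1. -0.  1. -0.  1.  0.  1.]
 [ 2. -2.  1.  0. -1.  0.  0. -0. -1.]
 [ 1.  0.  2.  1.  0.  0.  1.  0.  0.]]
40 0.0 [ 0.3   0.08 -0.9   1.09 -0.23 -2.64] [(0.3, 0.1, -0.9, 1.1, -0.2, -2.6)]
30 0.0 [ 0.24  0.1  -0.91  1.24 -0.18 -2.74] [(0.2, 0.1, -0.9, 1.2, -0.2, -2.7)]
20 2.2 [ 0.21  0.12 -0.92  1.33 -0.16 -2.8 ] []
10 17.72 [ 0.2   0.14 -0.91  1.34 -0.16 -2.8 ] []
0 47.28 [ 0.2   0.16 -0.9   1.34 -0.16 -2.81] []
-5 67.02 [ 0.2   0.17 -0.9   1.35 -0.16 -2.81] []
```

```bash
cat > plan.py <<'E'
from kin import *
from h import MO,A,U,V
def best(x,ty=None,wz=0.05,n=30):
    o=None
    for k in range(n):
        q0=np.array([.25,.1,-.9,1.2,-.2,0]) if k==0 else np.random.default_rng(k).uniform(LO,HI)
        f=lambda q:np.r_[fk(q,P,S)[0]-x,wz*300*(fk(q,P,S)[1][:,0]+A)]
        lo,hi=LO.copy(),HI.copy();hi[4]=-.17
        r=least_squares(f,np.clip(q0,lo+.001,hi-.001),bounds=(lo,hi))
        X,M=fk(r.x,P,S);t=np.degrees(np.arccos(M[:,0]@-A))
        if np.linalg.norm(X-x)<1 and (o is None or t<o[0]): o=(t,r.x,M[:,0])
    return o
if __name__=='__main__':
    for h in (30,20,10,4,0,-5):
        t,q,z=best(MO+A*h);print(h,'tilt',t.round(1),q.round(2),'toolz',z.round(3),'along U,V deg',np.degrees(z@U).round(1),np.degrees(z@V).round(1))
E
python3 plan.py
```

```text
30 tilt 0.0 [ 0.24  0.1  -0.91  1.24 -0.18 -0.13] toolz [ 0.497 -0.053 -0.866] along U,V deg -0.0 0.0
20 tilt 0.6 [ 0.22  0.12 -0.91  1.29 -0.17 -2.23] toolz [ 0.488 -0.057 -0.871] along U,V deg -0.6 -0.3
10 tilt 1.5 [ 0.22  0.14 -0.91  1.3  -0.17 -0.72] toolz [ 0.476 -0.063 -0.877] along U,V deg -1.3 -0.7
4 tilt 2.0 [ 0.21  0.16 -0.9   1.31 -0.17 -0.72] toolz [ 0.469 -0.066 -0.881] along U,V deg -1.7 -0.9
0 tilt 2.3 [ 0.21  0.17 -0.9   1.32 -0.17  2.77] toolz [ 0.465 -0.069 -0.883] along U,V deg -2.0 -1.1
-5 tilt 2.7 [ 0.2   0.18 -0.9   1.33 -0.17 -0.12] toolz [ 0.459 -0.072 -0.885] along U,V deg -2.3 -1.3plan.py:10: RuntimeWarning: invalid value encountered in arccos
  X,M=fk(r.x,P,S);t=np.degrees(np.arccos(M[:,0]@-A))
```

{"fn": "servo_tool", "kwargs": {
  "turn": [
    [-0.01,0.03,-0.008],
    [-0.009,0.03,-0.007],
    [0,0,0],
    [0,0,0],
    [0,0,0]
  ],
  "dp": [
    [0,-0.001,0],
    [0.0035,-0.0005,-0.007],
    [0.0045,-0.0005,-0.0075],
    [0,0,0],
    [0,0,0]
  ],
  "fingers": [0.04,0.04,0.04,0.04,0.04]
}}

```text
clock: 8.48
position: [561.6, 33.9, 182.6]
ee_rot: [-0.126, 0.963, -0.067, 0.227]
contact_force: [0.2, 0.8, 0.2]
gripper_width: 48.2
```

```bash
sed -i "s/^def rel/ZT=np.array([.45,-.075,-.888]);ZT\/=np.linalg.norm(ZT)\ndef rel/; s/z=-A;y=y/z=ZT;y=y/" h.py; python3 -c "
from h import *
rel(hgt=4)"
```

```text
t 8.48 p [561.6  33.9 182.6] F [0.2 0.8 0.2] M [ 0.16  1.03 -0.02] w 48.2 j [ 0.37  0.13 -0.83  0.89 -0.3  -2.49]
toolz [ 0.453 -0.072 -0.888] tooly [-0.213  0.959 -0.186]
rotvec to align [-0.003  0.003 -0.002]
height 24.8 lateral world [2.2 1.4 1.2]
dp to height 4 [  8.1  -2.5 -19.2]
```

Inside by about 19 mm with no contact force. Going deeper.

{"fn": "servo_tool", "kwargs": {
  "turn": [
    [0,0,0],
    [0,0,0],
    [0,0,0],
    [0,0,0],
    [0,0,0]
  ],
  "dp": [
    [0.003,-0.001,-0.0085],
    [0.0035,-0.0005,-0.0075],
    [0.002,0,-0.003],
    [0,0,0],
    [0,0,0]
  ],
  "fingers": [0.04,0.04,0.04,0.04,0.04]
}}

```text
clock: 9.1
position: [570.3, 32.3, 166.0]
ee_rot: [-0.126, 0.963, -0.067, 0.229]
contact_force: [0.0, -0.1, -1.6]
gripper_width: 48.2
```

```bash
python3 -c "
from h import *
rel(hgt=4)"
```

```text
t 9.1 p [570.3  32.3 166. ] F [ 0.  -0.1 -1.6] M [0.2  1.05 0.03] w 48.2 j [ 0.28  0.16 -0.87  1.12 -0.22 -2.66]
toolz [ 0.457 -0.071 -0.886] tooly [-0.211  0.96  -0.186]
rotvec to align [-0.003  0.007 -0.002]
height 6.0 lateral world [1.6 0.9 0.9]
dp to height 4 [-0.6 -1.  -2.6]
```

{"fn": "servo_tool", "kwargs": {
  "turn": [
    [0,0,0],
    [0,0,0],
    [0,0,0],
    [0,0,0],
    [0,0,0]
  ],
  "dp": [
    [0,0,0],
    [0,0,0],
    [-0.001,0,0.002],
    [-0.015,0.002,0.026],
    [-0.025,0.003,0.045]
  ],
  "fingers": [0.06,0.075,0.08,0.085,0.085]
}}

```text
clock: 9.72
position: [527.6, 36.3, 238.0]
ee_rot: [-0.126, 0.964, -0.067, 0.225]
contact_force: [2.1, -0.3, 2.0]
gripper_width: 85.0
```

{"fn": "servo_tool", "kwargs": {
  "turn": [
    [0,0,0],
    [0,0.1,0],
    [0,0.18,0],
    [0,0.18,0],
    [0,0,0]
  ],
  "dp": [
    [-0.0,0.0,0.05],
    [0.0,-0.05,0.02],
    [0.0,-0.06,0.0],
    [0,-0.06,0.0],
    [0,0,0]
  ],
  "fingers": [0.085,0.085,0.085,0.085,0.085]
}}

```text
clock: 10.35
position: [527.6, -125.2, 313.9]
ee_rot: [-0.143, 0.989, -0.032, 0.008]
contact_force: [-0.5, 0.1, -0.2]
gripper_width: 85.0
```

```bash
python3 - <<'E'
from h import *
s,m=st()
z=np.array([0,0,-1.]);y=m[:,1]*[1,1,0];y/=np.linalg.norm(y);N=np.c_[np.cross(y,z),y,z];print(R.from_matrix(N@m.T).as_rotvec().round(3), np.array([382,-269.6,0])-s['position'])
i,K,M=cam('wrist');j,_,_=cam('top')
a=cv2.resize(i[:,:,::-1],(400,300));b=cv2.resize(j[100:250,160:360,::-1],(400,300))
cv2.imwrite('pics/c1.png',np.hstack([a,b]))
E
```

```text
t 10.35 p [ 527.6 -125.2  313.9] F [-0.5  0.1 -0.2] M [0.18 0.03 0.01] w 85.0 j [ 0.1   0.17 -0.1   0.07 -1.27 -1.41]
toolz [ 0.025 -0.061 -0.998] tooly [-0.282  0.957 -0.066]
[ 0.061  0.025 -0.   ] [-145.59193799 -144.44270574 -313.91969225]
```

View pics/c1.png

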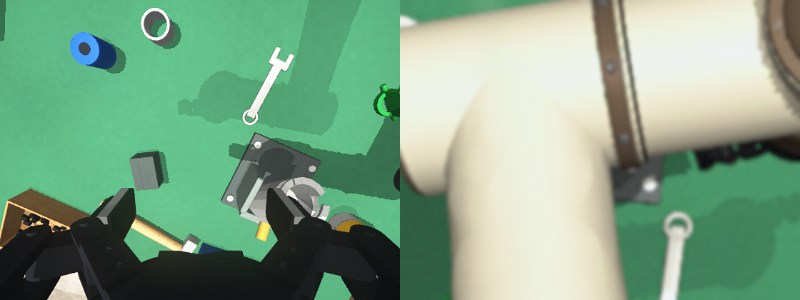

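{"fn": "servo_tool", "kwargs": {
  "turn": [
    [0.061,0.025,0],
    [0,0,0],
    [0,0,0],
    [0,0,0],
    [0,0,0]
  ],
  "dp": [
    [-0.036,-0.036,-0.03],
    [-0.037,-0.036,-0.035],
    [-0.037,-0.036,-0.035],
    [-0.036,-0.036,-0.035],
    [0,0,-0.04]
  ],
  "fingers": [0.085,0.085,0.085,0.085,0.085]
}}

```text
clock: 11.08
position: [375.2, -260.9, 139.9]
ee_rot: [-0.153, 0.988, -0.002, 0.009]
contact_force: [0.5, 0.4, -0.2]
gripper_width: 84.7
```

```bash
python3 - <<'E'
from h import *
s,m=st()
z=np.array([0,0,-1.]);y=m[:,1]*[1,1,0];y/=np.linalg.norm(y);N=np.c_[np.cross(y,z),y,z];print(R.from_matrix(N@m.T).as_rotvec().round(3), np.array([381.5,-269,27])-s['position'])
i,K,M=cam('wrist');K[0,2]+=4
for d in regions_of('sleeve_center','wrist'): print(d['box'],d['score'])
hsv=cv2.cvtColor(i,cv2.COLOR_RGB2HSV);mk=((hsv[:,:,2]>215)&(hsv[:,:,1]<40)).astype(np.uint8)
n,l,t,c=cv2.connectedComponentsWithStats(mk)
for k in range(1,n):
    if t[k,4]>300:
        e=cv2.fitEllipse(max(cv2.findContours((l==k).astype(np.uint8),0,2)[0],key=len));print(t[k],np.round(e[0],1),hit(K,M,e[0],44).round(1))
E
```

```text
t 11.08 p [ 375.2 -260.9  139.9] F [ 0.5  0.4 -0.2] M [ 0.03 -0.03 -0.01] w 84.7 j [-0.25  0.19 -0.53 -0.01 -0.84 -1.01]
toolz [ 0.019 -0.    -1.   ] tooly [-0.303  0.953 -0.006]
[ 0.     0.019 -0.   ] [   6.28602877   -8.0669094  -112.94265984]
[242.7, 181.6, 60.3, 67.5] 0.75
[241 191  61  57 764] [271.4 219.3] [ 381.2 -269.1   44. ]
[488 246  40  35 409] [508.1 261.7] [356.4 -69.5  44. ]
```

{"fn": "servo_tool", "kwargs": {
  "turn": [
    [0,0.018,0],
    [0,0,0],
    [0,0,0],
    [0,0,0],
    [0,0,0]
  ],
  "dp": [
    [0.006,-0.008,-0.04],
    [0,0,-0.045],
    [0,0,-0.025],
    [0,0,0],
    [0,0,0]
  ],
  "fingers": [0.085,0.085,0.085,0.085,0.085]
}}

```text
clock: 11.8
position: [389.6, -263.4, 34.4]
ee_rot: [-0.162, 0.987, -0.003, 0.004]
contact_force: [1.3, 0.2, 0.0]
gripper_width: 85.0
```

{"fn": "servo_tool", "kwargs": {
  "turn": [
    [0,0,0],
    [0,0,0],
    [0,0,0],
    [0,0,0],
    [0,0,0]
  ],
  "dp": [
    [-0.008,-0.006,-0.006],
    [0,0,0],
    [0,0,0],
    [0,0,0],
    [0,0,0]
  ],
  "fingers": [0.085,0.085,0.065,0.04,0.04]
}}

```text
clock: 12.42
position: [383.2, -270.2, 32.3]
ee_rot: [-0.163, 0.987, -0.005, 0.007]
contact_force: [-0.8, 2.2, 5.2]
gripper_width: 47.0
```

```bash
python3 -c "
from h import *
st()"
```

```text
t 12.42 p [ 383.2 -270.2   32.3] F [-0.8  2.2  5.2] M [ 0.42  0.32 -0.05] w 47.0 j [-0.26  0.38 -0.63  0.   -0.55 -0.98]
toolz [ 0.016 -0.006 -1.   ] tooly [-0.321  0.947 -0.011]
```

{"fn": "servo_tool", "kwargs": {
  "turn": [
    [0,0,0],
    [0,0,0],
    [0,0,0],
    [0,0,0],
    [0,0,0]
  ],
  "dp": [
    [0.0,0.0,0.04],
    [0,0,0.055],
    [0.02,0.03,0.05],
    [0.03,0.045,0.03],
    [0.03,0.045,0.03]
  ],
  "fingers": [0.04,0.04,0.04,0.04,0.04]
}}

```text
clock: 13.05
position: [459.2, -148.9, 240.2]
ee_rot: [-0.159, 0.987, -0.002, 0.004]
contact_force: [1.1, -0.5, -1.9]
gripper_width: 46.9
```

{"fn": "servo_tool", "kwargs": {
  "turn": [
    [0,0,0],
    [-0.026,-0.157,0],
    [-0.026,-0.157,0],
    [-0.026,-0.157,0],
    [0,0,0]
  ],
  "dp": [
    [0.025,0.045,0.025],
    [0.02,0.05,0.02],
    [0.02,0.05,0],
    [0.02,0.04,0],
    [0,0,0]
  ],
  "fingers": [0.04,0.04,0.04,0.04,0.04]
}}

```text
clock: 13.68
position: [545.5, 34.7, 288.2]
ee_rot: [-0.154, 0.959, -0.077, 0.223]
contact_force: [-0.1, -0.5, 0.1]
gripper_width: 46.9
```

```bash
python3 -c "
from h import *
rel(hgt=50)
i,K,M=cam('wrist');cv2.imwrite('pics/w4.png',i[:,:,::-1])"
```

```text
t 13.68 p [545.5  34.7 288.2] F [-0.1 -0.5  0.1] M [ 0.1   1.12 -0.07] w 46.9 j [ 0.49 -0.   -0.59  0.48 -0.65 -2.08]
toolz [ 0.451 -0.079 -0.889] tooly [-0.262  0.941 -0.216]
rotvec to align [0.003 0.001 0.002]
height 124.3 lateral world [35.5 -2.9 20.6]
dp to height 50 [  1.4  -1.  -84.9]
```

View pics/w4.png

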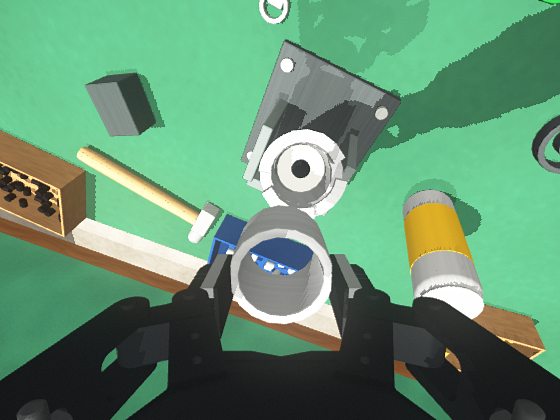

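Cartridge sits deep in the bore (white top at (300,170)), and the sleeve is held straight. Next is the sleeve insertion.

{"fn": "servo_tool", "kwargs": {
  "turn": [
    [0,0,0],
    [0,0,0],
    [0,0,0],
    [0,0,0],
    [0,0,0]
  ],
  "dp": [
    [-0.034,0.002,-0.02],
    [0.015,-0.001,-0.026],
    [0.015,-0.001,-0.026],
    [0,0,0],
    [0,0,0]
  ],
  "fingers": [0.04,0.04,0.04,0.04,0.04]
}}

```text
clock: 14.35
position: [546.6, 31.6, 221.5]
ee_rot: [-0.148, 0.96, -0.076, 0.227]
contact_force: [-0.2, 0.1, -1.2]
gripper_width: 47.1
```

```bash
python3 -c "
from h import *
rel(hgt=-2)"
```

```text
t 14.35 p [546.6  31.6 221.5] F [-0.2  0.1 -1.2] M [0.15 1.05 0.02] w 47.1 j [ 0.44  0.06 -0.76  0.68 -0.43 -2.28]
toolz [ 0.458 -0.078 -0.886] tooly [-0.249  0.945 -0.212]
rotvec to align [0.003 0.008 0.001]
height 65.7 lateral world [ 7.6 -3.   4.5]
dp to height -2 [ 26.1  -0.6 -63.2]
```

{"fn": "servo_tool", "kwargs": {
  "turn": [
    [0.002,0.006,0],
    [0,0,0],
    [0,0,0],
    [0,0,0],
    [0,0,0]
  ],
  "dp": [
    [-0.0065,0.003,-0.004],
    [0.0055,0,-0.011],
    [0.0055,0,-0.011],
    [0,0,0],
    [0,0,0]
  ],
  "fingers": [0.04,0.04,0.04,0.04,0.04]
}}

```text
clock: 14.98
position: [551.8, 36.0, 200.8]
ee_rot: [-0.147, 0.96, -0.073, 0.229]
contact_force: [-0.6, -0.3, -0.5]
gripper_width: 46.9
```

```bash
python3 -c "
from h import *
rel(hgt=-2)"
```

```text
t 14.98 p [551.8  36.  200.8] F [-0.6 -0.3 -0.5] M [ 0.23  1.02 -0.01] w 46.9 j [ 0.41  0.09 -0.81  0.8  -0.35 -2.39]
toolz [ 0.46  -0.073 -0.885] tooly [-0.249  0.946 -0.207]
rotvec to align [-0.002  0.01  -0.002]
height 45.5 lateral world [2.7 2.5 1.4]
dp to height -2 [ 20.9  -5.  -42.5]
```

{"fn": "servo_tool", "kwargs": {
  "turn": [
    [0,0.008,0],
    [0,0,0],
    [0,0,0],
    [0,0,0],
    [0,0,0]
  ],
  "dp": [
    [0.0005,-0.0025,-0.006],
    [0.0045,-0.0005,-0.009],
    [0.0045,-0.0005,-0.009],
    [0,0,0],
    [0,0,0]
  ],
  "fingers": [0.04,0.04,0.04,0.04,0.04]
}}

```text
clock: 15.6
position: [562.1, 33.0, 178.3]
ee_rot: [-0.147, 0.96, -0.072, 0.226]
contact_force: [1.1, 1.0, -0.7]
gripper_width: 46.7
```

```bash
python3 -c "
from h import *
rel(hgt=-2)"
```

```text
t 15.6 p [562.1  33.  178.3] F [ 1.1  1.  -0.7] M [0.22 1.05 0.  ] w 46.7 j [ 0.34  0.14 -0.84  0.95 -0.27 -2.49]
toolz [ 0.456 -0.071 -0.887] tooly [-0.25   0.946 -0.204]
rotvec to align [-0.004  0.006 -0.002]
height 20.8 lateral world [0.7 0.8 0.4]
dp to height -2 [ 10.6  -2.  -20.1]
```

{"fn": "servo_tool", "kwargs": {
  "turn": [
    [0,0,0],
    [0,0,0],
    [0,0,0],
    [0,0,0],
    [0,0,0]
  ],
  "dp": [
    [0.005,-0.0005,-0.0085],
    [0.0045,-0.0005,-0.0085],
    [0,0,0],
    [0,0,0],
    [0,0,0]
  ],
  "fingers": [0.04,0.04,0.04,0.04,0.04]
}}

```text
clock: 16.23
position: [573.1, 33.2, 164.5]
ee_rot: [-0.147, 0.96, -0.071, 0.229]
contact_force: [0.3, 0.2, -0.9]
gripper_width: 46.9
```

```bash
python3 -c "
from h import *
rel(hgt=-2)"
```

```text
t 16.23 p [573.1  33.2 164.5] F [ 0.3  0.2 -0.9] M [ 0.13  1.08 -0.  ] w 46.9 j [ 0.26  0.17 -0.87  1.18 -0.2  -2.65]
toolz [ 0.461 -0.069 -0.885] tooly [-0.25   0.947 -0.204]
rotvec to align [-0.005  0.011 -0.004]
height 3.4 lateral world [3.  1.9 1.6]
dp to height -2 [-0.4 -2.2 -6.3]
```

{"fn": "servo_tool", "kwargs": {
  "turn": [
    [0,0,0],
    [0,0,0],
    [0,0,0],
    [0,0,0],
    [0,0,0]
  ],
  "dp": [
    [-0.0015,-0.001,-0.001],
    [0,0,0],
    [0,0,0],
    [-0.012,0.001,0.022],
    [-0.025,0.003,0.045]
  ],
  "fingers": [0.04,0.065,0.08,0.085,0.085]
}}

```text
clock: 16.85
position: [534.2, 34.2, 228.5]
ee_rot: [-0.147, 0.96, -0.072, 0.226]
contact_force: [1.6, -0.6, 3.7]
gripper_width: 84.8
```

{"fn": "servo_tool", "kwargs": {
  "turn": [
    [0,0,0],
    [0,0.1,0],
    [0.03,0.18,0],
    [0.04,0.18,0],
    [0,0,0]
  ],
  "dp": [
    [0.0,0.0,0.05],
    [0.0,0.04,0.03],
    [-0.02,0.05,0.0],
    [-0.02,0.05,0.0],
    [0,0,0]
  ],
  "fingers": [0.085,0.085,0.085,0.085,0.085]
}}

```text
clock: 17.48
position: [489.9, 182.0, 316.4]
ee_rot: [-0.156, 0.988, 0.005, 0.003]
contact_force: [-0.4, -0.3, 0.7]
gripper_width: 85.0
```

```bash
python3 - <<'E'
from h import *
s,m=st()
i,K,M=cam('wrist');K[0,2]+=4;np.savez('w5.npz',i=i,K=K,M=M)
cv2.imwrite('pics/w5.png',i[:,:,::-1])
for q in ['ring_center','sleeve_center']:
    for d in regions_of(q,'wrist'):
        b=d['box'];c=np.array([b[0]+b[2]/2,b[1]+b[3]/2]);print(q,b,round(d['score'],2),hit(K,M,c,10).round(0),i[d['region']].mean(0).round(0))
E
```

```text
t 17.48 p [489.9 182.  316.4] F [-0.4 -0.3  0.7] M [-0.08 -0.04 -0.03] w 85.0 j [ 0.66  0.15 -0.1  -0.01 -1.31 -1.92]
toolz [ 0.005  0.011 -1.   ] tooly [-0.308  0.951  0.009]
ring_center [337.1, 0.0, 52.1, 48.6] 0.75 [268. 222.  10.] [180.  35.  31.]
ring_center [286.3, 79.2, 37.2, 55.6] 0.61 [386. 183.  10.] [ 64. 196.  92.]
ring_center [355.1, 108.3, 42.7, 44.3] 0.57 [385. 289.  10.] [200. 204. 198.]
sleeve_center [95.5, 211.4, 53.6, 43.3] 0.73 [645. -24.  10.] [178. 180. 176.]
```

View pics/w5.png

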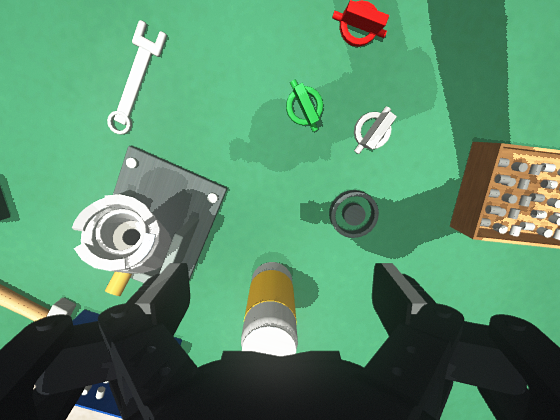

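The sleeve is inside the barrel with its top below the rim (around (120,235)). The steel ring is at (375,130), green at (305,104) and red at (360,20). I'll go over the steel ring and turn the tool.

{"fn": "servo_tool", "kwargs": {
  "turn": [
    [0,0,0.178],
    [0,0,0.178],
    [0,0,0.178],
    [0,0,0.178],
    [0,0,0.178]
  ],
  "dp": [
    [-0.03,0.03,-0.03],
    [-0.03,0.03,-0.03],
    [-0.03,0.03,-0.03],
    [-0.012,0.014,-0.03],
    [0,0,-0.03]
  ],
  "fingers": [0.085,0.085,0.085,0.085,0.085]
}}

```text
clock: 18.25
position: [382.3, 276.8, 164.1]
ee_rot: [-0.575, 0.818, 0.005, 0.006]
contact_force: [0.4, -0.1, -0.0]
gripper_width: 84.7
```

{"fn": "servo_tool", "kwargs": {
  "turn": [
    [0,0,0.178],
    [0,0,0.178],
    [0,0,0.178],
    [0,0,0.178],
    [0,0,0.178]
  ],
  "dp": [
    [0,0,0],
    [0,0,0],
    [0,0,0],
    [0,0,0],
    [0,0,0]
  ],
  "fingers": [0.06,0.06,0.06,0.06,0.06]
}}

```text
clock: 18.88
position: [378.8, 266.2, 161.2]
ee_rot: [0.878, -0.479, -0.003, 0.0]
contact_force: [-0.6, 0.4, -0.6]
gripper_width: 59.9
```

{"fn": "servo_tool", "kwargs": {
  "turn": [
    [0,0,0.178],
    [0,0,0.178],
    [0,0,0.178],
    [0,0,0.178],
    [0,0,0]
  ],
  "dp": [
    [0,0,0],
    [0,0,0],
    [0,0,0],
    [0,0,0],
    [0,0,0]
  ],
  "fingers": [0.06,0.06,0.06,0.06,0.06]
}}

```text
clock: 19.5
position: [377.1, 257.1, 161.5]
ee_rot: [0.991, -0.134, -0.001, 0.002]
contact_force: [-0.0, 0.3, -0.1]
gripper_width: 60.4
```

```bash
python3 - <<'E'
from h import *
s,m=st()
i,K,M=cam('wrist');K[0,2]+=4;np.savez('w6.npz',i=i,K=K,M=M)
for d in regions_of('ring_center','wrist'):
    print(d['box'],round(d['score'],2),i[d['region']].mean(0).round(0))
q=proj(K,M,[385,289,10])[0];print(q);x,y=np.int32(q)
x0,y0=max(x-100,0),max(y-75,0);print(x0,y0)
cv2.imwrite('pics/w6.png',cv2.resize(i[y0:y0+150,x0:x0+200,::-1],None,fx=4,fy=4,interpolation=cv2.INTER_CUBIC))
E
```

```text
t 19.5 p [377.1 257.1 161.5] F [-0.   0.3 -0.1] M [ 0.04  0.05 -0.03] w 60.4 j [ 0.96  0.17 -0.49 -0.   -0.92  0.35]
toolz [-0.003 -0.003 -1.   ] tooly [-0.266 -0.964  0.004]
[226.3, 168.5, 48.8, 72.8] 0.96 [178. 185. 176.]
[312.8, 269.8, 36.4, 55.5] 0.68 [171.  57.  44.]
[318.4, 146.5, 68.0, 57.0] 0.58 [ 83. 214. 114.]
[252.39129435 203.19461288]
152 128
```

View pics/w6.png

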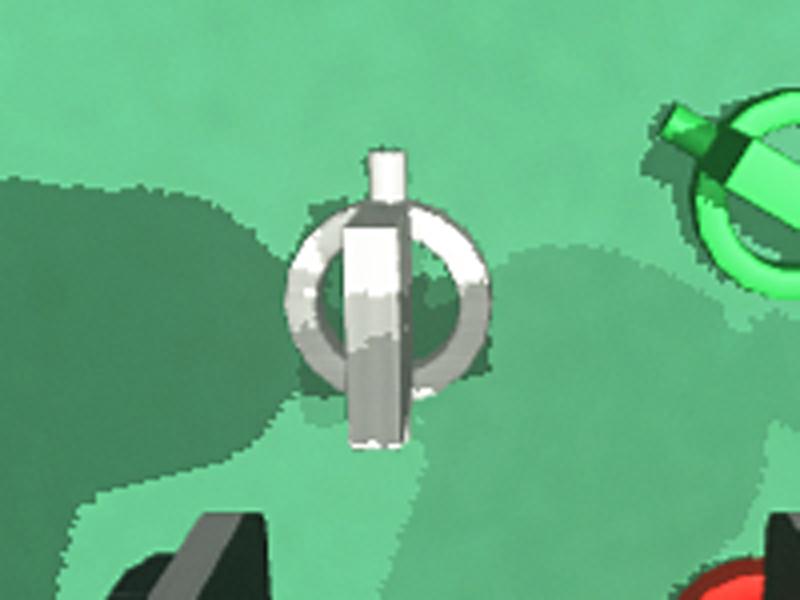

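```bash
python3 - <<'E'
from h import *
d=np.load('w6.npz');K,M=d['K'],d['M']
z=lambda x,y:(152+x/4,128+y/4)
c=hit(K,M,z(389,299),12);a=hit(K,M,z(371,228),46);b=hit(K,M,z(379,441),46);pe=hit(K,M,z(388,152),9)
print('ring',c.round(1),'bar ends',a.round(1),b.round(1),'mid',((a+b)/2).round(1),'len',np.linalg.norm(b-a).round(1),'pin end',pe.round(1))
v=b-a;print('bar yaw',np.degrees(np.arctan2(v[1],v[0])),'pin',np.degrees(np.arctan2(*(c-pe)[[1,0]])))
s,m=st();print('want tooly yaw = bar yaw+-90; now',np.degrees(np.arctan2(m[1,1],m[0,1])))
E
```

```text
ring [386.6 291.5  12. ] bar ends [408.7 284.8  46. ] [362.7 297.4  46. ] mid [385.7 291.1  46. ] len 47.7 pin end [420.4 281.6   9. ]
bar yaw 164.7041313261697 pin 163.70501062797115
t 19.6 p [377.2 257.6 161.5] F [ 0.6 -0.9  0.3] M [ 0.02  0.01 -0.05] w 60.0 j [ 0.96  0.17 -0.49 -0.   -0.92  0.35]
toolz [-0.003 -0.003 -1.   ] tooly [-0.267 -0.964  0.004]
want tooly yaw = bar yaw+-90; now -105.48763415183282
```

{"fn": "servo_tool", "kwargs": {
  "turn": [
    [0,0,0],
    [0,0,0],
    [0,0,0],
    [0,0,0],
    [0,0,0]
  ],
  "dp": [
    [0.009,0.034,-0.01],
    [0,0,-0.045],
    [0,0,-0.035],
    [0,0,0],
    [0,0,0]
  ],
  "fingers": [0.06,0.06,0.06,0.06,0.06]
}}

```text
clock: 20.23
position: [387.8, 292.3, 72.1]
ee_rot: [0.99, -0.14, 0.001, -0.001]
contact_force: [-1.5, -0.1, -0.4]
gripper_width: 59.9
```

```bash
python3 - <<'E'
from h import *
s,m=st();print(np.array([386,291.2,19])-s['position'],'yaw',np.degrees(np.arctan2(m[1,1],m[0,1])))
E
```

```text
t 20.23 p [387.8 292.3  72.1] F [-1.5 -0.1 -0.4] M [ 0.05 -0.05 -0.03] w 59.9 j [ 0.98  0.34 -0.54  0.   -0.69  0.31]
toolz [ 0.002  0.001 -1.   ] tooly [-0.277 -0.961 -0.002]
[ -1.84998238  -1.07753955 -53.07234206] yaw -106.05770801946348
```

{"fn": "servo_tool", "kwargs": {
  "turn": [
    [0,0,0.01],
    [0,0,0],
    [0,0,0],
    [0,0,0],
    [0,0,0]
  ],
  "dp": [
    [-0.002,-0.001,-0.03],
    [0,0,-0.023],
    [0,0,0],
    [0,0,0],
    [0,0,0]
  ],
  "fingers": [0.06,0.06,0.06,0.06,0.06]
}}

```text
clock: 20.85
position: [389.9, 296.1, 26.4]
ee_rot: [0.991, -0.135, 0.005, -0.008]
contact_force: [1.1, 0.5, 0.1]
gripper_width: 59.9
```

```bash
python3 - <<'E'
from h import *
s,m=st();print(np.array([386,291.2,19])-s['position'],'yaw',np.degrees(np.arctan2(m[1,1],m[0,1])))
E
```

```text
t 20.85 p [389.9 296.1  26.4] F [1.1 0.5 0.1] M [-0.04  0.06 -0.01] w 59.9 j [ 0.98  0.41 -0.58  0.   -0.55  0.31]
toolz [ 0.013  0.015 -1.   ] tooly [-0.268 -0.963 -0.018]
[-3.89609372 -4.92343982 -7.41810344] yaw -105.5276367604461
```

{"fn": "servo_tool", "kwargs": {
  "turn": [
    [-0.015,0.013,0],
    [0,0,0],
    [0,0,0],
    [0,0,0],
    [0,0,0]
  ],
  "dp": [
    [-0.004,-0.005,-0.007],
    [0,0,0],
    [0,0,0],
    [0,0,0],
    [0,0,0]
  ],
  "fingers": [0.06,0.055,0.03,0.006,0.006]
}}

```text
clock: 21.48
position: [386.1, 291.3, 20.4]
ee_rot: [0.991, -0.135, 0.0, -0.001]
contact_force: [-0.3, -0.5, 1.4]
gripper_width: 11.0
```

```bash
python3 - <<'E'
from h import *
s,m=st();print(np.array([386,291.2,19])-s['position'],'yaw',np.degrees(np.arctan2(m[1,1],m[0,1])))
E
```

```text
t 21.48 p [386.1 291.3  20.4] F [-0.3 -0.5  1.4] M [-0.15  0.05 -0.04] w 11.0 j [ 0.98  0.42 -0.59 -0.   -0.56  0.32]
toolz [ 0.     0.001 -1.   ] tooly [-0.268 -0.963 -0.001]
[-0.08117167 -0.11181595 -1.40923023] yaw -105.53077726978421
```

{"fn": "servo_tool", "kwargs": {
  "turn": [
    [0,0,0],
    [0,0,0],
    [0,0,0],
    [0,0,0],
    [0,0,0]
  ],
  "dp": [
    [0,0,0.04],
    [0,0,0.055],
    [0.01,-0.03,0.05],
    [0.025,-0.05,0.02],
    [0.025,-0.05,0.02]
  ],
  "fingers": [0.006,0.006,0.006,0.006,0.006]
}}

```text
clock: 22.1
position: [444.9, 159.0, 208.4]
ee_rot: [0.991, -0.132, -0.001, 0.002]
contact_force: [1.6, 0.0, -2.3]
gripper_width: 11.0
```

```bash
cat >> h.py <<'E'
ZT=np.array([.457,-.073,-.886]);ZT/=np.linalg.norm(ZT)
Y2=np.array([-.774,-.476,-.415])
E
python3 - <<'E'
from h import *
rel(Y2,70)
from plan import *
tz=ZT;ty=Y2-(Y2@tz)*tz;ty/=np.linalg.norm(ty)
for h in (70,30,4,-1):
    r=ik(MO+A*h,tz,ty,np.array([.3,.1,-.85,1.,-.3,-.9]));print(h,r.cost.round(2),r.x.round(2))
E
```

```text
t 22.1 p [444.9 159.  208.4] F [ 1.6  0.  -2.3] M [ 0.12 -0.14 -0.02] w 11.0 j [ 0.69  0.15 -0.39  0.   -1.04  0.62]
toolz [-0.002 -0.003 -1.   ] tooly [-0.261 -0.965  0.003]
rotvec to align [ 0.128 -0.482 -0.813]
height 111.7 lateral world [-71.3 122.  -48.4]
dp to height 70 [  92.  -124.2   12.2]
70 0.0 [ 0.45  0.04 -0.78  0.68 -0.43 -0.56]
30 0.0 [ 0.37  0.12 -0.84  0.89 -0.3  -0.71]
4 0.0 [ 0.27  0.16 -0.88  1.16 -0.21 -0.9 ]
-1 0.0 [ 0.24  0.17 -0.89  1.23 -0.19 -0.95]
```

{"fn": "servo_tool", "kwargs": {
  "turn": [
    [0.021,-0.08,-0.135],
    [0.021,-0.08,-0.135],
    [0.021,-0.08,-0.135],
    [0.022,-0.08,-0.136],
    [0.022,-0.08,-0.136]
  ],
  "dp": [
    [0.005,-0.01,0.035],
    [0.017,-0.025,0.01],
    [0.018,-0.03,0],
    [0.018,-0.03,0],
    [0.018,-0.025,0]
  ],
  "fingers": [0.006,0.006,0.006,0.006,0.006]
}}

```text
clock: 22.72
position: [523.9, 33.2, 256.5]
ee_rot: [0.863, -0.461, 0.191, -0.081]
contact_force: [0.8, -1.3, -2.1]
gripper_width: 11.1
```

{"fn": "servo_tool", "kwargs": {
  "turn": [
    [0.021,-0.08,-0.135],
    [0,0,0],
    [0,0,0],
    [0,0,0],
    [0,0,0]
  ],
  "dp": [
    [0,0,0],
    [0,0,0],
    [0,0,0],
    [0,0,0],
    [0,0,0]
  ],
  "fingers": [0.006,0.006,0.006,0.006,0.006]
}}

```text
clock: 23.35
position: [523.7, 30.2, 255.5]
ee_rot: [0.83, -0.505, 0.218, -0.089]
contact_force: [0.4, 0.5, -2.1]
gripper_width: 11.1
```

```bash
python3 - <<'E'
from h import *
rel(Y2,60)
E
```

```text
t 23.35 p [523.7  30.2 255.5] F [ 0.4  0.5 -2.1] M [0.19 1.1  0.  ] w 11.1 j [ 0.49 -0.02 -0.71  0.55 -0.56 -0.43]
toolz [ 0.452 -0.072 -0.889] tooly [-0.8   -0.473 -0.368]
rotvec to align [-0.001 -0.006 -0.   ]
height 106.5 lateral world [ 5.  -6.5  3.3]
dp to height 60 [ 18.1   4.1 -43.6]
```

{"fn": "servo_tool", "kwargs": {
  "turn": [
    [0,-0.006,0],
    [0,0,0],
    [0,0,0],
    [0,0,0],
    [0,0,0]
  ],
  "dp": [
    [-0.005,0.007,-0.003],
    [0.011,-0.001,-0.022],
    [0.011,-0.001,-0.022],
    [0,0,0],
    [0,0,0]
  ],
  "fingers": [0.006,0.006,0.006,0.006,0.006]
}}

```text
clock: 23.98
position: [543.6, 37.5, 210.5]
ee_rot: [0.83, -0.504, 0.221, -0.093]
contact_force: [0.6, -0.9, -1.0]
gripper_width: 10.8
```

```bash
python3 - <<'E'
from h import *
rel(Y2,30)
i,K,M=cam('wrist');K[0,2]+=4;np.savez('w7.npz',i=i,K=K,M=M)
o=i[:,:,::-1].copy()
th=np.linspace(0,2*np.pi,90)
for r in (38.5,28.5): cv2.polylines(o,[np.int32(proj(K,M,MO+r*(np.cos(th)[:,None]*U+np.sin(th)[:,None]*V)))],True,(0,0,255),1)
n=np.cos(np.radians(123.8))*U+np.sin(np.radians(123.8))*V
for sgn in (1,-1): cv2.circle(o,tuple(int(t) for t in proj(K,M,MO+33*sgn*n)[0]),3,(255,0,0),-1)
cv2.imwrite('pics/w7.png',cv2.resize(o[100:400,80:480],(800,600),interpolation=cv2.INTER_CUBIC))
E
```

```text
t 23.98 p [543.6  37.5 210.5] F [ 0.6 -0.9 -1. ] M [ 0.18  1.07 -0.02] w 10.8 j [ 0.43  0.07 -0.8   0.74 -0.39 -0.6 ]
toolz [ 0.462 -0.068 -0.885] tooly [-0.795 -0.475 -0.378]
rotvec to align [-0.003  0.005 -0.004]
height 58.1 lateral world [0.8 3.3 0.2]
dp to height 30 [ 13.2  -4.8 -24.6]
```

View pics/w7.png

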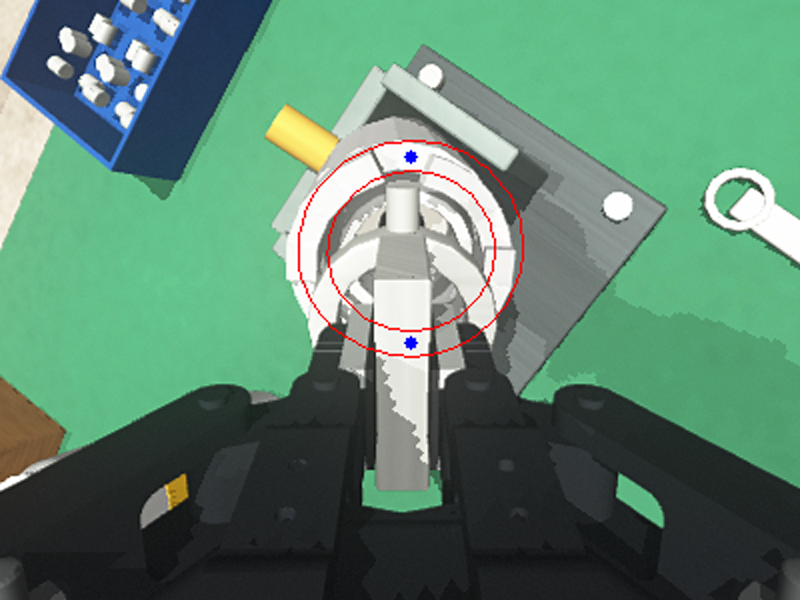

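The last allowed picture shows the pin aligned with the notch at (402,160). The rim sits about 2.5 mm left of my model, so I'm updating the mouth estimate.

{"fn": "servo_tool", "kwargs": {
  "turn": [
    [-0.003,0.005,-0.004],
    [0,0,0],
    [0,0,0],
    [0,0,0],
    [0,0,0]
  ],
  "dp": [
    [0.001,-0.0015,0.0],
    [0.0045,-0.0005,-0.009],
    [0.0045,-0.0005,-0.009],
    [0,0,0],
    [0,0,0]
  ],
  "fingers": [0.006,0.006,0.006,0.006,0.006]
}}

```text
clock: 24.65
position: [555.5, 36.5, 197.6]
ee_rot: [0.829, -0.505, 0.223, -0.094]
contact_force: [0.4, -0.6, -1.1]
gripper_width: 10.7
```

```bash
echo "MO=np.array([573.4,32.2,160.8])" >> h.py; python3 - <<'E'
from h import *
rel(Y2,22)
E
```

```text
t 24.65 p [555.5  36.5 197.6] F [ 0.4 -0.6 -1.1] M [0.16 1.11 0.02] w 10.7 j [ 0.39  0.1  -0.82  0.83 -0.33 -0.67]
toolz [ 0.464 -0.07  -0.883] tooly [-0.795 -0.473 -0.38 ]
rotvec to align [-0.003  0.008 -0.001]
height 40.9 lateral world [2.5 2.1 1.3]
dp to height 22 [  6.9  -3.1 -17.7]
```

{"fn": "servo_tool", "kwargs": {
  "turn": [
    [-0.003,0.008,0],
    [0,0,0],
    [0,0,0],
    [0,0,0],
    [0,0,0]
  ],
  "dp": [
    [-0.002,-0.002,-0.001],
    [0.004,-0.0005,-0.008],
    [0.004,-0.0005,-0.008],
    [0,0,0],
    [0,0,0]
  ],
  "fingers": [0.006,0.006,0.006,0.006,0.006]
}}

```text
clock: 25.28
position: [562.3, 34.1, 183.3]
ee_rot: [0.829, -0.504, 0.222, -0.092]
contact_force: [0.6, -0.9, -1.5]
gripper_width: 11.0
```

```bash
python3 - <<'E'
from h import *
rel(Y2,8)
E
```

```text
t 25.28 p [562.3  34.1 183.3] F [ 0.6 -0.9 -1.5] M [0.14 1.07 0.02] w 11.0 j [ 0.35  0.13 -0.84  0.93 -0.29 -0.74]
toolz [ 0.46  -0.071 -0.885] tooly [-0.796 -0.474 -0.376]
rotvec to align [-0.002  0.004 -0.002]
height 25.1 lateral world [1.4 0.5 0.7]
dp to height 8 [  7.1  -1.5 -15.6]
```

Well aligned. Entering.

{"fn": "servo_tool", "kwargs": {
  "turn": [
    [0,0,0],
    [0,0,0],
    [0,0,0],
    [0,0,0],
    [0,0,0]
  ],
  "dp": [
    [0.0035,-0.0005,-0.0075],
    [0.003,-0.0005,-0.0065],
    [0,0,0],
    [0,0,0],
    [0,0,0]
  ],
  "fingers": [0.006,0.006,0.006,0.006,0.006]
}}

```text
clock: 25.9
position: [566.5, 32.3, 173.9]
ee_rot: [0.829, -0.504, 0.225, -0.093]
contact_force: [-0.3, -0.5, -1.3]
gripper_width: 10.8
```

```bash
python3 - <<'E'
from h import *
rel(Y2,4)
E
```

```text
t 25.9 p [566.5  32.3 173.9] F [-0.3 -0.5 -1.3] M [ 0.06  1.4  -0.07] w 10.8 j [ 0.3   0.15 -0.87  1.1  -0.23 -0.86]
toolz [ 0.466 -0.073 -0.882] tooly [-0.794 -0.474 -0.38 ]
rotvec to align [ 0.     0.009 -0.   ]
height 14.7 lateral world [ 0.4 -0.7  0.3]
dp to height 4 [ 4.9  0.1 -9.6]
```

{"fn": "servo_tool", "kwargs": {
  "turn": [
    [0,0.007,0],
    [0,0,0],
    [0,0,0],
    [0,0,0],
    [0,0,0]
  ],
  "dp": [
    [0.003,0.0005,-0.005],
    [0.002,0,-0.005],
    [0,0,0],
    [0,0,0],
    [0,0,0]
  ],
  "fingers": [0.006,0.006,0.006,0.006,0.006]
}}

```text
clock: 26.52
position: [571.3, 32.5, 165.7]
ee_rot: [0.829, -0.505, 0.223, -0.091]
contact_force: [-4.3, 0.5, 1.8]
gripper_width: 10.9
```

```bash
python3 - <<'E'
from h import *
rel(Y2,-1)
E
```

```text
t 26.52 p [571.3  32.5 165.7] F [-4.3  0.5  1.8] M [ 0.1   1.91 -0.18] w 10.9 j [ 0.27  0.16 -0.88  1.18 -0.21 -0.92]
toolz [ 0.462 -0.074 -0.884] tooly [-0.797 -0.473 -0.377]
rotvec to align [0.001 0.005 0.001]
height 5.3 lateral world [0.5 0.  0.3]
dp to height -1 [ 2.6 -0.4 -5.8]
```

{"fn": "servo_tool", "kwargs": {
  "turn": [
    [0,0.003,0],
    [0,0,0],
    [0,0,0],
    [0,0,0],
    [0,0,0]
  ],
  "dp": [
    [0.002,0,-0.004],
    [0.0015,0,-0.003],
    [0,0,0],
    [0,0,0],
    [0,0,0]
  ],
  "fingers": [0.006,0.006,0.006,0.006,0.006]
}}

```text
clock: 27.15
position: [571.7, 32.1, 164.8]
ee_rot: [0.828, -0.505, 0.226, -0.093]
contact_force: [-4.2, -0.5, 1.9]
gripper_width: 11.2
```

```bash
python3 - <<'E'
from h import *
rel(Y2,-1)
print('F along A',read_state()['contact_force']@A)
E
```

```text
t 27.15 p [571.7  32.1 164.8] F [-4.2 -0.5  1.9] M [-0.    1.87 -0.26] w 11.2 j [ 0.23  0.16 -0.89  1.27 -0.19 -0.98]
toolz [ 0.467 -0.074 -0.881] tooly [-0.794 -0.473 -0.382]
rotvec to align [0.001 0.012 0.001]
height 4.3 lateral world [ 0.4 -0.3  0.3]
dp to height -1 [ 2.2  0.  -4.8]
F along A 3.6951641549361622
```

{"fn": "servo_tool", "kwargs": {
  "turn": [
    [0,0.01,0],
    [0,0.004,0],
    [0,0.004,0],
    [0,0,0],
    [0,0,0]
  ],
  "dp": [
    [0.0025,0,-0.005],
    [0.0025,0,-0.005],
    [0.0025,0,-0.005],
    [0.002,0,-0.004],
    [0.002,0,-0.004]
  ],
  "fingers": [0.006,0.006,0.006,0.006,0.006]
}}

```text
clock: 27.78
position: [572.5, 32.3, 163.8]
ee_rot: [0.827, -0.504, 0.23, -0.095]
contact_force: [-28.6, -0.3, 21.9]
gripper_width: 10.8
```

```bash
python3 - <<'E'
from h import *
rel(Y2,-1)
print('F along A',read_state()['contact_force']@A)
E
```

```text
t 27.78 p [572.5  32.3 163.8] F [-28.6  -0.3  21.9] M [-0.17  5.19 -0.7 ] w 10.8 j [ 0.18  0.16 -0.91  1.43 -0.16 -1.09]
toolz [ 0.477 -0.075 -0.876] tooly [-0.79  -0.474 -0.389]
rotvec to align [0.002 0.022 0.   ]
height 3.1 lateral world [ 0.7 -0.   0.4]
dp to height -1 [ 1.4 -0.2 -3.9]
F along A 33.19332754279571
```

{"fn": "servo_tool", "kwargs": {
  "turn": [
    [0.0,0.0,0],
    [-0.01,0.03,-0.005],
    [-0.01,0.03,-0.005],
    [0,0,0],
    [0,0,0]
  ],
  "dp": [
    [-0.002,0,0.0035],
    [0,0,0],
    [0,0,0],
    [0,0,0],
    [0,0,0]
  ],
  "fingers": [0.006,0.006,0.006,0.006,0.006]
}}

```text
clock: 28.4
position: [570.6, 33.5, 166.2]
ee_rot: [0.833, -0.507, 0.211, -0.071]
contact_force: [-1.6, 0.0, -1.0]
gripper_width: 10.9
```

```bash
echo "ZT=np.array([.435,-.08,-.897]);ZT/=np.linalg.norm(ZT)
def f():
    F=np.array(read_state()['contact_force']);print('F: A %.1f U %.1f V %.1f'%(F@A,F@U,F@V))">>h.py; python3 - <<'E'
from h import *
rel(Y2,-1);f()
E
```

```text
t 28.4 p [570.6  33.5 166.2] F [-1.6  0.  -1. ] M [-0.01  1.38 -0.19] w 10.9 j [ 0.37  0.18 -0.8   0.87 -0.32 -0.69]
toolz [ 0.423 -0.095 -0.901] tooly [-0.814 -0.476 -0.332]
rotvec to align [ 0.016 -0.013  0.001]
height 6.2 lateral world [0.3 1.  0.1]
dp to height -1 [ 3.3 -1.4 -6.3]
F: A -0.1 U -1.9 V -0.1
```

{"fn": "servo_tool", "kwargs": {
  "turn": [
    [0.012,-0.008,0],
    [0,0,0],
    [0,0,0],
    [0,0,0],
    [0,0,0]
  ],
  "dp": [
    [0.0005,-0.001,-0.002],
    [0.0015,0,-0.003],
    [0.002,0,-0.0035],
    [0.002,0,-0.0035],
    [0.002,0,-0.0035]
  ],
  "fingers": [0.006,0.006,0.006,0.006,0.006]
}}

```text
clock: 29.02
position: [572.6, 32.4, 164.3]
ee_rot: [0.831, -0.504, 0.22, -0.086]
contact_force: [-33.6, 3.3, 29.6]
gripper_width: 11.2
```

```bash
python3 - <<'E'
from h import *
rel(Y2,-1);f()
E
```

```text
t 29.02 p [572.6  32.4 164.3] F [-33.6   3.3  29.6] M [ 0.83  5.42 -0.24] w 11.2 j [ 0.29  0.17 -0.86  1.09 -0.23 -0.85]
toolz [ 0.452 -0.079 -0.889] tooly [-0.8   -0.476 -0.365]
rotvec to align [ 0.001  0.018 -0.005]
height 3.4 lateral world [ 0.9 -0.   0.5]
dp to height -1 [ 1.3 -0.2 -4.4]
F: A 42.5 U -14.4 V -0.3
```

{"fn": "servo_tool", "kwargs": {
  "turn": [
    [0.001,0.018,-0.005],
    [0.04,-0.007,-0.08],
    [0.04,-0.007,-0.08],
    [0.04,-0.007,-0.08],
    [0.04,-0.007,-0.08]
  ],
  "dp": [
    [-0.001,0,0.001],
    [0.0005,0,-0.001],
    [0.0005,0,-0.001],
    [0.0005,0,-0.001],
    [0.0005,0,-0.001]
  ],
  "fingers": [0.006,0.006,0.006,0.006,0.006]
}}

```text
clock: 29.65
position: [572.2, 33.1, 164.9]
ee_rot: [0.726, -0.648, 0.194, -0.126]
contact_force: [-15.1, 2.3, 10.4]
gripper_width: 10.7
```

```bash
cat >> h.py <<'E'
def turned():
    m=R.from_quat(read_state()['ee_rot']).as_matrix()[:,1];M=np.array(read_state()['wrist_torque']);print('cw deg',(213.8-np.degrees(np.arctan2(m@V,m@U))%360).round(1),'M about A',(M@A).round(2))
E
python3 - <<'E'
from h import *
rel(None,-1);f();turned()
E
```

```text
t 29.65 p [572.2  33.1 164.9] F [-15.1   2.3  10.4] M [0.69 3.21 0.34] w 10.7 j [ 0.32  0.17 -0.84  0.99 -0.25 -1.14]
toolz [ 0.445 -0.07  -0.893] tooly [-0.892 -0.129 -0.434]
rotvec to align [-0.009  0.011 -0.005]
height 4.2 lateral world [0.9 0.7 0.5]
dp to height -1 [ 1.7 -1.  -5. ]
F: A 16.6 U -8.0 V 0.6
cw deg 20.9 M about A 0.12
```

{"fn": "servo_tool", "kwargs": {
  "turn": [
    [0.045,-0.008,-0.09],
    [0.045,-0.008,-0.09],
    [0.045,-0.008,-0.09],
    [0.045,-0.008,-0.09],
    [0.045,-0.008,-0.09]
  ],
  "dp": [
    [0.0,-0.0005,-0.001],
    [0.0,0,-0.001],
    [0.0005,0,-0.001],
    [0.0005,0,-0.001],
    [0.0005,0,-0.001]
  ],
  "fingers": [0.006,0.006,0.006,0.006,0.006]
}}

```text
clock: 30.28
position: [571.8, 34.2, 164.2]
ee_rot: [-0.538, 0.808, -0.159, 0.179]
contact_force: [-5.4, -2.0, 4.0]
gripper_width: 11.1
```

```bash
python3 - <<'E'
from h import *
rel(None,-1);f();turned()
E
```

```text
t 30.28 p [571.8  34.2 164.2] F [-5.4 -2.   4. ] M [-0.4   1.51  0.39] w 11.1 j [ 0.27  0.17 -0.87  1.16 -0.2  -1.78]
toolz [ 0.46  -0.065 -0.886] tooly [-0.813  0.371 -0.449]
rotvec to align [-0.012  0.027 -0.009]
height 3.8 lateral world [0.3 1.8 0.1]
dp to height -1 [ 2.1 -2.1 -4.3]
F: A 6.0 U -2.5 V -2.5
cw deg 50.2 M about A 0.62
```

{"fn": "servo_tool", "kwargs": {
  "turn": [
    [0.035,0.015,-0.09],
    [0.045,-0.002,-0.09],
    [0.045,-0.006,-0.09],
    [0.045,-0.006,-0.09],
    [0.045,-0.006,-0.09]
  ],
  "dp": [
    [0.0005,-0.001,-0.0015],
    [0.0005,0,-0.001],
    [0.001,0,-0.0015],
    [0.001,0,-0.0015],
    [0.0005,0,-0.001]
  ],
  "fingers": [0.006,0.006,0.006,0.006,0.006]
}}

```text
clock: 30.9
position: [571.9, 33.5, 163.5]
ee_rot: [-0.333, 0.914, -0.112, 0.201]
contact_force: [-12.9, 1.9, 5.6]
gripper_width: 10.9
```

```bash
python3 - <<'E'
from h import *
rel(None,-1);f();turned()
E
```

```text
t 30.9 p [571.9  33.5 163.5] F [-12.9   1.9   5.6] M [-0.59  2.68  2.23] w 10.9 j [ 0.32  0.17 -0.84  0.99 -0.25 -2.12]
toolz [ 0.442 -0.071 -0.894] tooly [-0.564  0.753 -0.339]
rotvec to align [-0.008  0.008 -0.005]
height 3.2 lateral world [ 0.1  1.1 -0. ]
dp to height -1 [ 2.  -1.3 -3.6]
F: A 11.3 U -8.5 V 0.5
cw deg 77.3 M about A 2.36
```

{"fn": "servo_tool", "kwargs": {
  "turn": [
    [0.045,0,-0.09],
    [0.045,-0.006,-0.09],
    [0.045,-0.006,-0.09],
    [0.045,-0.006,-0.09],
    [0.045,-0.006,-0.09]
  ],
  "dp": [
    [0.0005,-0.001,-0.001],
    [0.0005,0,-0.001],
    [0.0005,0,-0.001],
    [0.0005,0,-0.001],
    [0.0005,0,-0.001]
  ],
  "fingers": [0.006,0.006,0.006,0.006,0.006]
}}

```text
clock: 31.52
position: [570.7, 34.5, 163.2]
ee_rot: [-0.165, 0.959, -0.082, 0.215]
contact_force: [-7.1, -11.3, 8.1]
gripper_width: 11.3
```

```bash
python3 - <<'E'
from h import *
rel(None,-1);f();turned()
E
```

```text
t 31.52 p [570.7  34.5 163.2] F [ -7.1 -11.3   8.1] M [-6.59  1.33  7.59] w 11.3 j [ 0.33  0.18 -0.84  1.01 -0.27 -2.5 ]
toolz [ 0.439 -0.087 -0.894] tooly [-0.282  0.932 -0.229]
rotvec to align [0.006 0.005 0.003]
height 3.5 lateral world [-0.9  2.1 -0.7]
dp to height -1 [ 3.2 -2.3 -3.2]
F: A 9.9 U -1.1 V -12.0
cw deg 97.5 M about A 9.92
```

{"fn": "servo_tool", "kwargs": {
  "turn": [
    [0,0,0],
    [0,0,0],
    [0,0,0],
    [0,0,0],
    [0,0,0]
  ],
  "dp": [
    [0,0,0],
    [0,0,0],
    [0,0,0],
    [-0.01,0.001,0.018],
    [-0.02,0.003,0.036]
  ],
  "fingers": [0.018,0.022,0.022,0.024,0.03]
}}

```text
clock: 32.15
position: [540.7, 36.9, 215.2]
ee_rot: [-0.17, 0.959, -0.084, 0.212]
contact_force: [1.2, -0.4, 1.4]
gripper_width: 29.8
```

{"fn": "servo_tool", "kwargs": {
  "turn": [
    [0,0,0],
    [0,0,0],
    [0,0,0],
    [0,0,0],
    [0,0,0]
  ],
  "dp": [
    [-0.02,0.003,0.036],
    [0.02,0.0,0.03],
    [0.02,0,0],
    [0,0,0],
    [0,0,0]
  ],
  "fingers": [0.05,0.08,0.085,0.085,0.085]
}}

```text
clock: 32.78
position: [562.5, 41.5, 291.1]
ee_rot: [-0.168, 0.957, -0.081, 0.22]
contact_force: [0.4, 0.1, -0.2]
gripper_width: 85.0
```

```bash
python3 - <<'E'
from h import *
st();f();turned()
i,K,M=cam('wrist');K[0,2]+=4;np.savez('w8.npz',i=i,K=K,M=M);cv2.imwrite('pics/w8.png',i[:,:,::-1])
for q in ['ring_center','sleeve_center','mouth']:
    for d in regions_of(q,'wrist'): print(q,d['box'],round(d['score'],2),i[d['region']].mean(0).round(0))
print(proj(K,M,[MO,MO+26*A,MO-16*A]).round(0).tolist())
E
```

```text
t 32.78 p [562.5  41.5 291.1] F [ 0.4  0.1 -0.2] M [ 0.17  0.89 -0.02] w 85.0 j [ 0.49  0.03 -0.55  0.47 -0.67 -2.04]
toolz [ 0.449 -0.081 -0.89 ] tooly [-0.287  0.93  -0.229]
F: A -0.4 U 0.3 V 0.2
cw deg 97.2 M about A -0.05
ring_center [276.7, 125.2, 55.8, 64.2] 0.65 [208. 210. 204.]
sleeve_center [288.9, 123.8, 33.4, 50.5] 0.63 [141. 142. 137.]
mouth [260.7, 109.6, 86.1, 92.1] 0.82 [222. 222. 220.]
[[304.0, 157.0], [306.0, 158.0], [303.0, 157.0]]
```

```bash
python3 - <<'E'
import numpy as np,cv2
i=np.load('w8.npz')['i'];g=cv2.cvtColor(i,cv2.COLOR_RGB2GRAY).astype(int);s=i.astype(int);gr=(s[:,:,1]-s[:,:,0])>30
ch=" .:-=+*#%@"
for y in range(104,210,2): print(''.join('~' if gr[y,x] else ch[min(9,g[y,x]//26)] for x in range(254,356)))
E
```

```text
~~~+++++++++=------------:::::::::::::::::::::::::::============::::::::::::::::::::::::::::::::::::--
~~+++++++=*=------------::::::::::::::::::::::::::.=========:::::::::::::::::::::::::::::::::::::::---
~=++++++=#%%%##+------::::::::::::::::.=####*@@@@@@@@@@@@@@*:..:::::::::::::::::::::::::::::::::::----
++++++++#%%%%%%%##*--::::::-::::::...#@@@@@@@@@@@@@@@@@@@@@@@@@@@+=:.::::::::::::::::::::::::::::-----
++++++++%%%%%%%%%%#+::::::-:::.=#@@@@@@@@@@@@@@@@@@@@@@@@@@@@@@@@@@@@@@@+::::::::::::::::::::::::-----
++++++=#%%%%%%%%%#*::::::-:.*@@@@@@@@@@@@@@@@@@@@@@@@@@@@@%@@@%%@@@@@@@@@@%:.:::::::::::::::::::------
+++++=%%%%%%%%%%%*-::::::*@@@@@@@@@@@@@@@@@@@@@@@@@@@@@@@%###%%%@@@@@@@@@@@@@+:::::::::::::::::----:::
++++=#%%%%%%%%%%#-:::.%@@@@@@@@@@@@@@@@@@@@@@@@@@@@@@%@@%###%%%%%@@@@@@@@@@@@@@%:.::::::::::::----::::
++++#%%%%%%%%%%#-::-@@@@@@@@@@@@@@@@@@@@@@@@@@@@@%#@#+**######%%%%@@@@@@@@@@@@@@@@-.:::::::::---::::::
+++=%%%%%%%%%%#-:*@@@@@@@@@@@@@@@@@@@@@@@%+===-=-----------==#@%%@@@@@@@@@@@@@@@@@@@%:.:::::---::::--:
++=%%%%%%%%%%#=+@@@@@@@@@@@@@@@@@@@@@#%*+-+@@@@#-----------------=#@@@
[... 3658 characters left out ...]
@@@@%%@@@@@@@@@@@@@@@@@@@@@@@@@@@@@@@@@@%%%%@@@@@%%%%%%*~~~~~~~~~~~~~~~~~~~~~~~~~~
~~~~~~~~~~~~*%%%@@@@@@@@%%%%%##~@@@@@@@@@@@@@@@@@@@@@@@@@@@@@@@@%%%%%%%%%#~~~~~~~~~~~~~~~~~~~~~~~~~~~~
~~~~~~~~~~~*%%%@@@@@@@@%%%%%#+~~~~~~~~@@@@@@@@@@@@@@@@@@@@@@@%%%%%%%%%%%#~~~~~~~~~~~~~~~~~~~~~~~~~~~~~
~~~~~~~~~~*%%%@@@@@@@@%%%%%#+~~~~~~~~~~~~~~~~~~~~~~~~~~*%%%%%%%*~~%%%%%+~~~~~~~~~~~~~~~~~~~~~~~~~~~~~~
~~~~~~~~~~~#%@@@@@@@%%%%%%*+~~~~~~~~~~~~~~~~~~~~~~~~~~~~~~~*%#~~~~~~~~~~~~~~~~~~~~~~~~~~~~~~~~~~~~~~~~
~~~~~~~~~~~~~~%@@@@%%%%%#*+~~~~~~~~~~~~~~~~~~~~~~~~~~~~~~~~~~~~~~~~~~~~~~~~~~~~~~~~~~~~~~~~~~~~~~~~~~~
~~~~~~~~~~~~~~~~~#%%%%%#*+~~~~~~~~~~~~~~~~~~~~~~~~~~~~~~~~~~~~~~~~~~~~~~~~~~~~~~~~~~~~~~~~~~~~~~~~~~~~
```

```bash
python3 - <<'E'
from h import *
d=np.load('w8.npz');K,M=d['K'],d['M']
for cw in (65,70,75,80,85,97):
    a=np.radians(123.8-cw);n=np.cos(a)*U+np.sin(a)*V;t=np.cross(A,n)
    c=MO+26*A;q=proj(K,M,[c+25*n,c-25*n,c+25*n+6*t,c+25*n-6*t,c-25*n+6*t,c-25*n-6*t]);e=q[1]-q[0]
    print(cw,'lean',np.degrees(np.arctan2(e[0],e[1])).round(1),q.round(0).tolist())
E
```

```text
65 lean -148.8 [[323.0, 186.0], [289.0, 129.0], [329.0, 181.0], [316.0, 190.0], [295.0, 125.0], [282.0, 134.0]]
70 lean -153.8 [[320.0, 187.0], [291.0, 128.0], [327.0, 183.0], [313.0, 190.0], [298.0, 124.0], [284.0, 132.0]]
75 lean -158.8 [[318.0, 188.0], [294.0, 126.0], [325.0, 185.0], [311.0, 191.0], [301.0, 123.0], [286.0, 130.0]]
80 lean -163.7 [[315.0, 189.0], [297.0, 125.0], [323.0, 187.0], [308.0, 191.0], [304.0, 123.0], [289.0, 128.0]]
85 lean -168.7 [[312.0, 190.0], [299.0, 125.0], [320.0, 188.0], [305.0, 191.0], [307.0, 123.0], [292.0, 126.0]]
97 lean 179.5 [[306.0, 190.0], [306.0, 124.0], [313.0, 190.0], [298.0, 191.0], [314.0, 124.0], [298.0, 124.0]]
```

{"fn": "servo_tool", "kwargs": {
  "turn": [
    [-0.058,0.01,0.115],
    [-0.058,0.01,0.115],
    [-0.058,0.01,0.115],
    [0,0,0],
    [0,0,0]
  ],
  "dp": [
    [-0.03,0.0,0.0],
    [0,-0.004,-0.02],
    [0,0,-0.02],
    [0,0,0],
    [0,0,0]
  ],
  "fingers": [0.05,0.045,0.04,0.04,0.04]
}}

```text
clock: 33.6
position: [530.7, 37.6, 250.4]
ee_rot: [-0.354, 0.905, -0.123, 0.201]
contact_force: [0.7, -0.2, 0.0]
gripper_width: 40.3
```

```bash
cat >> h.py <<'E'
def yd(cw):
    a=np.radians(213.8-cw);return np.cos(a)*U+np.sin(a)*V
E
python3 - <<'E'
from h import *
rel(yd(75),40);turned()
i,K,M=cam('wrist');K[0,2]+=4;g=cv2.cvtColor(i,cv2.COLOR_RGB2GRAY).astype(int)
q=proj(K,M,MO+26*A)[0];print(q)
ch=" .:-=+*#%@";X,Y=np.int32(q)
for y in range(Y-50,Y+56,4): print(''.join(ch[min(9,g[y,x]//26)] for x in range(X-50,X+50,2)))
E
```

```text
t 33.6 p [530.7  37.6 250.4] F [ 0.7 -0.2  0. ] M [ 0.17  0.85 -0.  ] w 40.3 j [ 0.49  0.   -0.71  0.58 -0.55 -1.77]
toolz [ 0.45  -0.08  -0.889] tooly [-0.592  0.719 -0.365]
rotvec to align [ 0.005  0.016 -0.011]
height 99.1 lateral world [6.6 0.1 3.8]
dp to height 40 [ 22.8  -3.3 -54.9]
cw deg 74.5 M about A -0.04
[288.65950915 222.7929509 ]
%@%%%%%%====*@@@@@@@@@@@@@@@@@@@@@@@-:--::::::::::
%%%%@#===+*@@@@@@@@@@@@@@@@@@@@@@@@@@@@-:--:::::::
%%%*====@@@@@@@@@@@@@@@@@@@@@@@@@@@@@@@@@#::-:::::
%=====*@@@@@@@@@@#++***+#++=+#%%##%%##%@@@@@:-:::-
%====%@@@@@@@@*++%@@@#=======###+#%*#%%@@@@@@-:---
%%#=*@@@@@@@++=@@@@@@%@@@@@@@@#####*%**@@@@@@@=---
%%%@@@@@@@@=+%@@@@@@@#@@@@@@@@*#######*=@@@@@@@+--
%%%@@@@@@*=*@@@@@%@@+*@@@@@@@@@@%*****#*=@@@@@%@=-
##%@@@@@@=*@@@@@@@@@%*@@@@@@@@@@@@*####%==@@@%%%*-
##*@@@@%#=@@@@@=@@@@@#@@@@@@@@@@@@#*####++@@@%%%@-
##+++++=+=%@@@#++@@@@#@@@@@@@@@@@+++###%=+#@%%%%@=
#@@@@@@*+=%@@@*++++@@#@@@@@@@@@#++=*####+%#@%%%%@+
#@@@@@@@=+*@@@@*+++++*@@@@@@@@++++=####+@%####+*+=
#%@@@@@@++=@@@@%=*++++@@@@@@@@+++=#####%%####*++++
@@@@@@@@@+++*@@@@++#+*@@@@@@@@+++###%#######***+=-
@@@@@@@@@@++*#@@@@@#+*@@@@@@@@*####%####**#*+*****
@@@@@@@@@@@++++*@@@@@@@@@@@@@@###%@@@@+@@@*+*#****
*#%#*@@@@@@@@+++++#@@@@@@@@@@@%#%%#*+@%@@@@@@##***
-*####@@@@@@@@@#+++++=@@@@@@@@#*+*@@@@@@@@@@**#*#*
---*####@@@@@@@@@@@@++@@@@@@@@@@@@@@@@@@@@###*****
----=*####%@@@@@@@@@@@@@@@@@@@@@@@@@@@@##########*
:-----=**####@@@@@@@@@@@@@@@@@@@@@@#*#####-::=====
::-------*########%@@@####################::::+===
::---------*##############################::::-===
::-----------*############################:::::===
::-------------###########################::::::==
::------------==+#########################:::::::=
```

{"fn": "servo_tool", "kwargs": {
  "turn": [
    [0.005,0.016,-0.011],
    [0,0,0],
    [0,0,0],
    [0,0,0],
    [0,0,0]
  ],
  "dp": [
    [-0.007,0,-0.004],
    [0.012,-0.001,-0.024],
    [0.012,-0.001,-0.024],
    [0,0,0],
    [0,0,0]
  ],
  "fingers": [0.04,0.04,0.035,0.035,0.035]
}}

```text
clock: 34.28
position: [549.3, 37.0, 201.5]
ee_rot: [-0.347, 0.909, -0.118, 0.197]
contact_force: [-0.1, -0.5, 0.3]
gripper_width: 34.9
```

```bash
python3 - <<'E'
from h import *
rel(yd(75),6);turned()
E
```

```text
t 34.28 p [549.3  37.  201.5] F [-0.1 -0.5  0.3] M [0.19 0.85 0.02] w 34.9 j [ 0.43  0.09 -0.78  0.71 -0.4  -1.89]
toolz [ 0.44  -0.077 -0.895] tooly [-0.585  0.731 -0.351]
rotvec to align [-0.005  0.006  0.004]
height 47.5 lateral world [-0.5  2.2 -0.4]
dp to height 6 [ 21.1  -4.4 -35.5]
cw deg 75.5 M about A -0.03
```

{"fn": "servo_tool", "kwargs": {
  "turn": [
    [0,0,0],
    [0,0,0],
    [0,0,0],
    [0,0,0],
    [0,0,0]
  ],
  "dp": [
    [0.0065,-0.003,-0.012],
    [0.0065,-0.0005,-0.012],
    [0.005,-0.0005,-0.009],
    [0,0,0],
    [0,0,0]
  ],
  "fingers": [0.035,0.035,0.035,0.035,0.035]
}}

```text
clock: 34.9
position: [570.1, 34.9, 176.1]
ee_rot: [-0.346, 0.908, -0.118, 0.204]
contact_force: [0.3, -0.2, -0.5]
gripper_width: 35.0
```

```bash
python3 - <<'E'
from h import *
rel(yd(75),6);turned();f()
E
```

```text
t 34.9 p [570.1  34.9 176.1] F [ 0.3 -0.2 -0.5] M [ 0.19  0.92 -0.04] w 35.0 j [ 0.35  0.15 -0.82  0.93 -0.28 -2.06]
toolz [ 0.452 -0.073 -0.889] tooly [-0.58   0.733 -0.355]
rotvec to align [-0.01   0.019  0.004]
height 15.0 lateral world [4.2 1.9 2.3]
dp to height 6 [  0.3  -2.4 -10.1]
cw deg 75.6 M about A -0.08
F: A -0.5 U 0.0 V -0.1
```

Correct sideways, go 8 mm lower, and close on the bar.

{"fn": "servo_tool", "kwargs": {
  "turn": [
    [-0.005,0.012,0.002],
    [0,0,0],
    [0,0,0],
    [0,0,0],
    [0,0,0]
  ],
  "dp": [
    [-0.002,-0.002,-0.007],
    [0.001,0,-0.003],
    [0,0,0],
    [0,0,0],
    [0,0,0]
  ],
  "fingers": [0.035,0.035,0.02,0.006,0.006]
}}

```text
clock: 35.52
position: [568.7, 34.4, 166.9]
ee_rot: [-0.351, 0.907, -0.118, 0.198]
contact_force: [3.1, -1.5, -1.5]
gripper_width: 10.8
```

{"fn": "servo_tool", "kwargs": {
  "turn": [
    [0,0,0],
    [0.027,-0.004,-0.053],
    [0.027,-0.004,-0.053],
    [0.027,-0.004,-0.053],
    [0.027,-0.004,-0.053]
  ],
  "dp": [
    [0,0,0],
    [0,0,0],
    [0,0,0],
    [0,0,0],
    [0,0,0]
  ],
  "fingers": [0.006,0.006,0.006,0.006,0.006]
}}

```text
clock: 36.15
position: [568.4, 34.5, 167.1]
ee_rot: [-0.26, 0.938, -0.101, 0.207]
contact_force: [1.4, -4.6, 0.1]
gripper_width: 11.0
```

```bash
python3 - <<'E'
from h import *
rel(None,6);turned();f()
E
```

```text
t 36.15 p [568.4  34.5 167.1] F [ 1.4 -4.6  0.1] M [-2.82  0.56  3.16] w 11.0 j [ 0.34  0.17 -0.83  0.96 -0.28 -2.27]
toolz [ 0.44  -0.081 -0.894] tooly [-0.446  0.845 -0.296]
rotvec to align [0.001 0.006 0.   ]
height 8.0 lateral world [-1.   1.9 -0.7]
dp to height 6 [ 2.  -2.  -1.1]
cw deg 86.2 M about A 4.17
F: A -0.9 U 1.7 V -4.5
```

The arm sees a linear elastic torque past 75° (about 0.4 Nm/deg, both times), so the ring is against its stop. I'll unwind the elastic twist, release and back off.

{"fn": "servo_tool", "kwargs": {
  "turn": [
    [-0.027,0.004,0.053],
    [-0.027,0.004,0.053],
    [-0.02,0.003,0.04],
    [0,0,0],
    [0,0,0]
  ],
  "dp": [
    [0,0,0],
    [0,0,0],
    [0,0,0],
    [0,0,0],
    [0,0,0]
  ],
  "fingers": [0.006,0.006,0.006,0.02,0.026]
}}

```text
clock: 36.78
position: [568.7, 34.2, 166.9]
ee_rot: [-0.346, 0.909, -0.123, 0.197]
contact_force: [0.9, 0.0, -0.7]
gripper_width: 26.1
```

{"fn": "servo_tool", "kwargs": {
  "turn": [
    [0,0,0],
    [0,0,0],
    [0,0,0],
    [0,0,0],
    [0,0,0]
  ],
  "dp": [
    [-0.01,0.001,0.018],
    [-0.02,0.002,0.036],
    [-0.02,0.002,0.036],
    [0,0,0.02],
    [0,0,0]
  ],
  "fingers": [0.03,0.035,0.04,0.04,0.04]
}}

```text
clock: 37.4
position: [516.2, 39.2, 279.1]
ee_rot: [-0.342, 0.911, -0.12, 0.196]
contact_force: [0.2, 0.5, 0.1]
gripper_width: 39.9
```

```bash
python3 - <<'E'
from h import *
st();turned();f()
i,K,M=cam('wrist');K[0,2]+=4;g=cv2.cvtColor(i,cv2.COLOR_RGB2GRAY).astype(int)
ch=" .:-=+*#%@"
for cw in (65,70,75,80):
    a=np.radians(123.8-cw);n=np.cos(a)*U+np.sin(a)*V;q=proj(K,M,[MO+26*A+25*n,MO+26*A-25*n]);print(cw,q.round(0).tolist())
X,Y=np.int32(proj(K,M,MO+26*A)[0]);print(X,Y)
for y in range(Y-50,Y+56,4): print(y,''.join(ch[min(9,g[y,x]//26)] for x in range(X-50,X+50,2)))
for c in ['top','scene']:
    get_image(c)
    for q in ['ring_center','cartridge_center','sleeve_center','wrench','can','dieblock','bearing']: print(c,q,[(np.round(d['box']).tolist(),round(d['score'],2)) for d in search_frame(q,c)])
E
```

```text
t 37.4 p [516.2  39.2 279.1] F [0.2 0.5 0.1] M [0.19 0.89 0.03] w 39.9 j [ 0.53 -0.04 -0.66  0.5  -0.66 -1.74]
toolz [ 0.44  -0.084 -0.894] tooly [-0.577  0.737 -0.353]
cw deg 76.0 M about A -0.02
F: A -0.0 U 0.2 V 0.5
65 [[294.0, 242.0], [283.0, 185.0]]
70 [[291.0, 243.0], [285.0, 184.0]]
75 [[289.0, 243.0], [288.0, 184.0]]
80 [[286.0, 243.0], [290.0, 184.0]]
288 213
163 ++%@@@%%%%%%%#-----=+======:-----:----:-::::::::::
167 **+*%%%%%%@#===+++%@@@@@@@@@@@+::-----:-::::::::::
171 ##%%%%%%%*===%@@@@@@@@@@@@@@@@@@@@@@:-----::::::::
175 %%%%%%%===+@@@@@@@@@@@@@@@@@@@@@@@@@@@-:---:::::::
179 %%%%%====@@@@@@@@@@@++@@@#*%###@%@#%%@@@%:::::::::
183 %%#====*@@@@@@@@++=#@+======#*=%#+#%%@@@@@--------
187 #%+===@@@@@@@@*+@@@@@@@@@@@@%####*%+%@@@@@@-------
191 %%%#==@@@@@@==%@@@@@#@@@@@@@%+######*=@@@@@@+-----
195 #%%%%@@@@@@==@@@@%@@*@@@@@@@@@@#**##**=@@@@@@=---=
199 ##%%%@@@@@==@@@@%@@@*%@@@@@@@@@@@*####=#@@@@@@--==
203 ###*@@@@@@=%@@@#@@@@@#@@@@@@@@@@@=###*==@@@@@@-===
207 ####++++*==#@@@++@@@@#@@@@@@@@@@+=###%+*@@@@@@====
211 ###@@@@@@+=*@@@*+++@@%@@@@@@@@*++=##%#*%%##+--====
215 ###*@@@@@@
[... 861 characters left out ...]
.97), ([255.0, 152.0, 13.0, 12.0], 0.57)]
top sleeve_center []
top wrench [([287.0, 212.0, 20.0, 60.0], 0.95)]
top can [([360.0, 117.0, 28.0, 42.0], 0.66), ([142.0, 108.0, 50.0, 53.0], 0.61)]
top dieblock [([360.0, 116.0, 31.0, 43.0], 0.78)]
top bearing [([122.0, 196.0, 36.0, 30.0], 0.97)]
scene ring_center [([286.0, 220.0, 21.0, 17.0], 0.81), ([330.0, 175.0, 23.0, 17.0], 0.66), ([325.0, 202.0, 21.0, 23.0], 0.52)]
scene cartridge_center [([133.0, 225.0, 24.0, 33.0], 0.79)]
scene sleeve_center []
scene wrench [([255.0, 215.0, 10.0, 41.0], 0.58)]
scene can [([358.0, 239.0, 37.0, 61.0], 0.67)]
scene dieblock [([181.0, 284.0, 30.0, 36.0], 0.55)]
scene bearing [([381.0, 230.0, 22.0, 22.0], 0.73)]
```

```bash
python3 -c "
from bench import *
print(job_done())"
```

```text
the job is handed in; nothing more can be done
None
```

I put the cartridge in the barrel, then the sleeve on top of it. I set the ring with its pins in the notches, turned it clockwise to its stop and let go. I handed the job in at about 38 s.

**Ring at its stop:** I re-gripped the ring and turned further. It stayed at about 75°, and the torque rose steadily at about 0.4 Nm per degree. After I let go for the last time, it was still at about 75°. The fingers are clear of everything and the wrist force is about 0 N.

**Other things on the bench:** the blue cartridge, wrench, die block, bearing, can and the red and green rings were all found about where they started. The networks no longer found the steel ring, sleeve or white cartridge on the bench. The ring now shows at the barrel mouth.

**Not confirmed:**
- **Seat depth:** I did not measure how far the spring is pressed down. I take the ring as locked because of the hard stop and because the grip bar sits where a locked one should in the camera view.
- **Ring height:** my tool heights were about 3 mm higher than expected with the ring locked, which I put down to error in my estimate of the mouth position.
- **Force before turning:** pressing straight down reached about 42 N along the axis with almost no movement. I never found what stopped it. If the gripper itself was touching the rim, that would be just over the 40 N limit. The ring then turned freely at first, with torque building only as it neared the stop.
- **Last checks:** I had used all 12 pictures by then, so these come from pixel printouts and the networks rather than viewed pictures.

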